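# Clamp a hinge bracket in the angle vise

## Robot

A 6-joint arm with a two-finger parallel gripper is mounted at the origin on the work surface. World frame = base frame: x ahead of the robot, y to its left, z up, the work surface at z = 0. Lengths are in mm, angles in rad, forces in N, time in s.
With the tool pointing down it reaches from about 350 to 975 mm from the base axis. Payload 7.1 kg.
Tool frame: the origin (TCP) lies midway between the tips of the shut fingers; the grasp point (between the pads) lies 19 mm behind it; z points along the fingers, y is the line along which they close (so a half turn about z gives the same grasp; the last joint's range is limited). The gripper opens to 88 mm and grips with 3 to 60 N. Pads are 20 mm wide; open, the fingers measure 115 mm over their backs; the gripper's body (75 mm by 178 mm) begins 61 mm behind the grasp point.
Start: joints at [-0.019, 0.423, 1.63, -0, 1.089, -0.019], TCP at [624.984, 0.026, 200.275] pointing down, gripper open.
Joint ranges: [-3, 3], [-0.9, 2.11], [0.09, 2.58], [-1.31, 4.45], [0.11, 2.69], [-2.54, 2.54]. Speed limits (rad/s): [2.39, 2.39, 3.01, 3.14, 3.14, 3.14].

## Interface

Orientations are given as a rotation vector (axis times angle).
In Python, from workcell import ctrl gives the robot as it stands.
- The arm moves only by the shell command python3 -m inch 'ROWS' [OPENING]. ROWS is JSON, a list of rows, each an object with "xyz": the shift along the tool's x, y, z in mm, a list of three; "rot": the turn, a rotation vector about the tool's x, y, z in rad, a list of three. In form: [{"xyz": [dx, dy, dz], "rot": [ax, ay, az]}, ...]. A call has 1 to 12 rows; each row is the pose to reach, as a shift and turn from the pose commanded when the call began, along the tool's axes at that moment; what a row does not reach only later rows make up. A row lasts 1/12 s, in which the tool goes at most 41.7 mm and 7.16 degrees, less where a joint would pass 70% of its speed; a pose out of reach is approached as far as the arm can. A call with a gripper value outside its range is refused whole. OPENING is the closure in counts, from 0 (fully open) to 255 (shut), set as the call begins (- or left out, the last holds). The fingers move at their own pace and stop on an object; the grip force is fixed at half the most. Time passes only in rows, so rows that repeat a pose let the fingers close. It gives the time, the measured TCP pose, the force, the opening and the grip force at its end, in the units of the state.
- ctrl.get_obs(): the state, without advancing time (a new reading comes with each control period).
- ctrl.get_image(name): name is "scene" or "side" or "wrist"; returns the picture (384x512x3 uint8, red, green, blue); there is no depth.
- ctrl.camera_model(name): a dict with "fx", "fy", "cx", "cy" (pixels), "k1" (the pictures are not rectified: a ray, as slopes to the right and down, at radius r is drawn at 1 + k1 r^2 times it, then the intrinsics apply), "position" and "attitude" of the camera in the world. Camera axes: x right, y up, looking along -z (the intrinsics and any distortion apply to the point x, -y, -z); pixel columns grow to the right and rows downward; lengths in mm; the calibration is good to about 2 mm. A picture is of the moment at which its call begins: read the wrist's pose just before it. camera_model takes no time and is no camera call; for the wrist camera it gives the pose at the moment of the call.
- ctrl.close_job(): hands the job in; it is judged then, once.
The state is a dict: "t": time; "qpos": joint angles; "qvel": joint speeds; "joint_torque": joint torques, N m; "ee_pos": TCP position; "orientation": TCP orientation; "ft_force": force on the tool from outside, world axes, zero at the start; "moment": the same for the moment, N m; "width": finger opening in mm; "grasp_force": force on a finger pad.
Only numpy, scipy, OpenCV 4.12 (cv2) and the standard library are available. Lean on these libraries where they do the work, as an engineer would, in place of code of your own. Each camera call takes 0.05 s, during which the arm holds its last target. There are 200 camera calls.

## Task

The aluminium hinge bracket on the bench is to be drilled at an angle: stand it in the tilted machine vise, its base flat on the sloping bed between the jaws, near the middle of their width, with the upright lug in line with the screw. Then crank the handle clockwise until the moving jaw clamps the bracket firmly against the fixed jaw, and let go. Leave the other things on the bench where they are.

Things in the scene. Friction and masses are not known exactly. Their poses are not given: they have to be found in the camera images.
- bracket_center (a point): Aluminium hinge bracket, 0.29 kg, loose on the bench. Base 64 (its x) x 56 (y) x 18 mm thick; on it an upright round-topped lug, a flat plate 14 mm thick (y), 50 mm wide (x), with a bore across it. Total height 80 mm; this point is on its axis 40 mm above the underside, z up. Pinch it across the lug, 45 to 65 mm up; the tool may lean in the lug's plane. A half turn makes no difference.
- vise: Grey angle vise on a hinged base bolted to a 300 x 180 mm plywood board; fixed. Its bed is inclined 35 degrees: the end with the crank is raised and roughly faces the robot, the fixed jaw is at the low far end. Origin on the bench under the vise; x points level from the crank end to the fixed jaw, z up.
- fixed_jaw: Fixed jaw. Origin on the bed (z = 0) at the foot of the jaw's face, mid-width. x points down the slope along the screw, from the crank to this jaw; z square off the bed; y along the jaws. Jaws are 100 mm wide and 34 mm high off the bed; this one reaches from x = 0 to +34 mm. Clamped, the bracket lies between x = -64 and 0 mm with its own x axis along this one (either way).
- moving_jaw: Moving jaw, 100 mm wide, 34 mm high, slides on the bed, driven by the screw. Axes as the fixed jaw; origin on the bed at the foot of its gripping face, mid-width, so the jaw opening is the distance between the two origins (71 to 80 mm at the start). It reaches 57 mm back from its face.
- hub (a point): Centre of the crank's hub on the screw's axis, 195 mm up the slope from the fixed jaw's face, 21 mm off the bed. x runs along the screw's axis, down the slope into the vise; z points from the hub to the handle and turns with the crank. The crank arm is 12 mm thick and 20 mm wide, 65 mm from axis to axis.
- knob_center (a point): Mid-length of the crank's black handle: a round grip 24 mm in diameter, 52 mm long, standing out from the end of the crank arm parallel to the screw's axis, away from the vise (its axis rises 35 degrees towards the robot), spinning freely on its pin. It lies 34 mm out from the hub (hub's -x) and 65 mm off the screw's axis.
- crank (a joint): Crank angle, rad; grows clockwise seen from the handle end, which closes the jaw by 8 mm a turn (0 to 7 rad at the start; opening = 80 mm - 1.273 mm per rad). Drags with about 0.25 N m (4 N at the handle), stays where it is left. Once the jaw bears on the work the effort climbs, to about 15 N a quarter turn on; an eighth to a quarter turn past contact is firm, and springs back a little when let go.
- tape_roll: Roll of blue masking tape lying flat, 110 mm across, 36 mm high; bystander. Origin at the centre of its underside.
- pliers: Pliers with blue handles, 190 mm long, lying in front of the vise; bystander.
- screwdriver: Screwdriver lying to the right of the vise; bystander.
- mallet: Yellow-handled hammer lying at the left; bystander.
- drill: Cordless drill, 230 mm tall, standing on its battery at the right, chuck towards the robot; bystander.
- fastener_jar: Jar of copper-coloured fasteners, 95 mm across, 138 mm high, at the right; bystander.

How it is judged:
By the outcome, as a careful person would: the job done as asked, in the order asked, and still so for the second after the job is handed in, with the robot touching nothing.
It also fails if it takes over 67 s, if anything falls off the work surface, if the arm or the gripper's body presses on something with over 40 N, if the wrist force passes 120 N, or if a joint passes its speed limit or range.

## Working session

There is one attempt and no reset: what is moved stays moved. The work goes in short steps, Python scripts to look and compute and a shell command to move; the robot and the scene stay as the last step left them, time stands still between calls to the robot, and variables do not carry over. Pictures are saved under pics/ and viewed, at most 10 in all, crops included, and the job is handed in when it is done.

```bash
ls; mkdir -p pics; python3 - <<'E'
from workcell import ctrl
import cv2
for n in("scene","side"):
    m=ctrl.camera_model(n);print(n,m)
    cv2.imwrite(f"pics/{n}0.png",cv2.resize(ctrl.get_image(n)[:,:,::-1],None,fx=1.5,fy=1.5,interpolation=cv2.INTER_CUBIC))
print(ctrl.camera_model("wrist"));print(ctrl.get_obs())
E
```

```text
pics
scene {'fx': 361.71810659518604, 'fy': 361.71810659518604, 'cx': 252.85150837078123, 'cy': 197.63701658243696, 'k1': 0.008696129301474146, 'position': array([1261.39362276,   76.10105621, 1068.73774127]), 'attitude': array([0.50671488, 0.61557284, 1.63175646])}
side {'fx': 452.0377705620516, 'fy': 452.0377705620516, 'cx': 252.40602832648042, 'cy': 187.66214517392532, 'k1': 0.04653294119071197, 'position': array([-209.94262587, -927.51262821, 1236.26841128]), 'attitude': array([ 0.79243108, -0.28756521, -0.64545836])}
{'fx': 302.70255026487547, 'fy': 302.70255026487547, 'cx': 255.97987208899622, 'cy': 195.06530743305066, 'k1': -0.07191663615154506, 'position': array([623.73978488,  81.35215124, 383.53310541]), 'attitude': array([-2.97079108e-01,  2.18812951e-03, -2.29423415e-04])}
{'t': 0.1, 'qpos': array([-1.89974979e-02,  4.23740013e-01,  1.63058410e+00,  6.84690871e-06,
        1.08860603e+00, -1.90186080e-02]), 'qvel': array([-0.0002278 , -0.00095287, -0.00135854,  0.00070816,  0.0003648 ,
       -0.00022953]), 'joint_torque': array([ 6.49496542e-04, -5.45618248e+01, -2.74323839e+01,  6.46709581e-02,
        1.88581715e-02,  1.54216096e-06]), 'ee_pos': array([6.24481655e+02, 3.91459872e-02, 1.99606274e+02]), 'orientation': array([-2.22073702e+00, -2.22077684e+00,  1.44976025e-03]), 'ft_force': array([-0.04994438,  1.02918671,  0.05686237]), 'moment': array([-0.03853099,  0.01334303, -0.02791966]), 'grasp_force': 0.0, 'width': 87.7126092883286}
```

View pics/scene0.png

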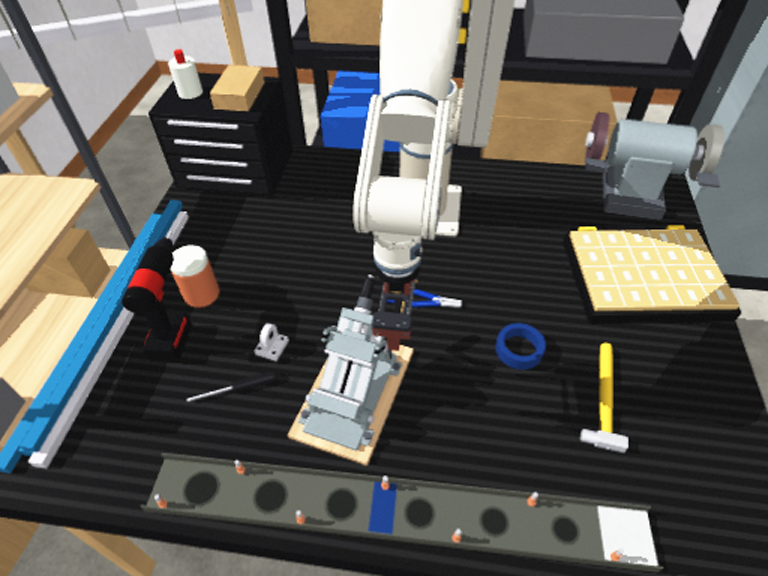

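View pics/side0.png

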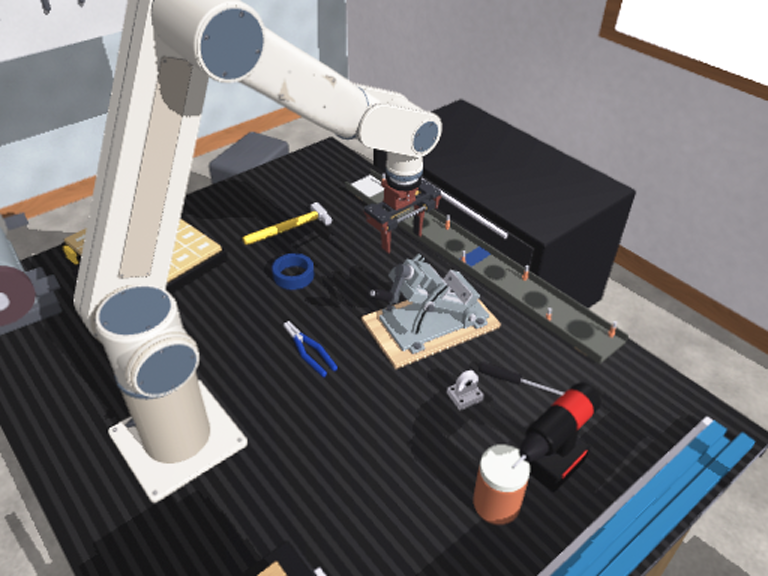

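The scene view shows the bracket at about (270,343) and the vise at (350,380), with its handle at about (366,288). In the side view (also 1.5x) the bracket is at (465,390) and the vise at (435,300).

```bash
cat > h.py <<'E'
import numpy as np, cv2
from scipy.spatial.transform import Rotation as R
from scipy.optimize import least_squares
from workcell import ctrl
def ray(m,u,v):
    K=np.array([[m['fx'],0,m['cx']],[0,m['fy'],m['cy']],[0,0,1]])
    p=cv2.undistortPoints(np.array([[[u,v]]],float),K,np.array([m['k1'],0,0,0.]))[0,0]
    d=R.from_rotvec(m['attitude']).apply([p[0],-p[1],-1]); return np.array(m['position']),d/np.linalg.norm(d)
def onz(m,u,v,z):
    o,d=ray(m,u,v); return o+d*(z-o[2])/d[2]
def tri(*obs):
    A=0;b=0;L=[]
    for m,u,v in obs:
        o,d=ray(m,u,v);P=np.eye(3)-np.outer(d,d);A=A+P;b=b+P@o;L.append((P,o))
    x=np.linalg.solve(A,b); return x,[round(float(np.linalg.norm(P@(x-o))),1) for P,o in L]
def proj(m,X):
    c=R.from_rotvec(m['attitude']).inv().apply(np.array(X)-m['position']);p=np.array([c[0],-c[1]])/-c[2]
    p=p*(1+m['k1']*(p@p));return np.array([m['fx']*p[0]+m['cx'],m['fy']*p[1]+m['cy']])
E
python3 - <<'E'
from h import *
np.set_printoptions(precision=1,suppress=True)
s=ctrl.camera_model("scene");d=ctrl.camera_model("side")
print("bore",tri((s,270/1.5,337/1.5),(d,467/1.5,384/1.5)))
print("knob",tri((s,366/1.5,287/1.5),(d,373/1.5,293/1.5)))
for u,v in((290,435),(368,462),(412,348)):print("board s",onz(s,u/1.5,v/1.5,18))
for u,v in((398,366),(498,325),(363,322)):print("board d",onz(d,u/1.5,v/1.5,0))
cv2.imwrite("pics/w0.png",cv2.resize(ctrl.get_image("wrist")[:,:,::-1],None,fx=1.5,fy=1.5))
E
```

```text
bore (array([ 555.5, -308.8,   40.7]), [3.3, 3.3])
knob (array([487.5, -76. , 184.5]), [8.0, 8.0])
board s [ 778.9 -202.7   18. ]
board s [814.5 -31.3  18. ]
board s [524.2  26.7  18. ]
board d [ 494.7 -149.1    0. ]
board d [ 777.3 -206.     0. ]
board d [520.3  16.7   0. ]
```

View pics/w0.png

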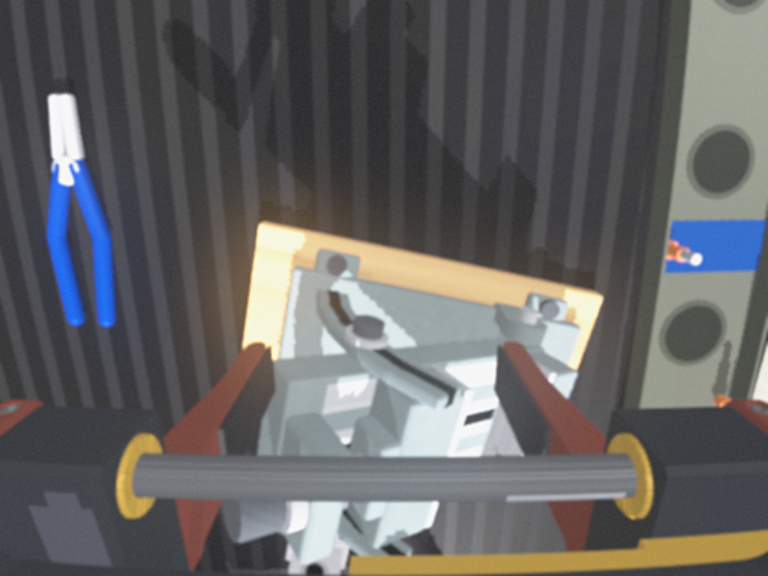

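The wrist view shows world +x to the right and +y up. The board corners are at (262,223) and (601,294), and the gripper hides the vise jaws. I'll rise and shift for a clear view of the vise.

```bash
python3 -m inch '[{"xyz":[-80,15,-120],"rot":[0,0,0]},{"xyz":[-80,15,-120],"rot":[0,0,0]},{"xyz":[-80,15,-120],"rot":[0,0,0]},{"xyz":[-80,15,-120],"rot":[0,0,0]},{"xyz":[-80,15,-120],"rot":[0,0,0]},{"xyz":[-80,15,-120],"rot":[0,0,0]}]'
python3 - <<'E'
from h import *
import pickle
m=ctrl.camera_model("wrist");im=ctrl.get_image("wrist");pickle.dump((m,im),open("w1.pkl","wb"))
s=ctrl.camera_model("scene");i2=ctrl.get_image("scene");pickle.dump((s,i2),open("s1.pkl","wb"))
d=ctrl.camera_model("side");i3=ctrl.get_image("side");pickle.dump((d,i3),open("d1.pkl","wb"))
cv2.imwrite("pics/w1.png",cv2.resize(im[:,:,::-1],None,fx=1.5,fy=1.5,interpolation=cv2.INTER_CUBIC))
print(m['position'],ctrl.get_obs()['t'])
a=cv2.resize(i2[180:320,180:290,::-1],None,fx=3.6,fy=3.6,interpolation=cv2.INTER_CUBIC)
b=cv2.resize(i3[160:250,235:340,::-1],None,fx=3.6,fy=3.6,interpolation=cv2.INTER_CUBIC)
h=max(a.shape[0],b.shape[0]);o=np.zeros((h,a.shape[1]+b.shape[1],3),np.uint8);o[:a.shape[0],:a.shape[1]]=a;o[:b.shape[0],a.shape[1]:]=b
cv2.imwrite("pics/sd1.png",o);print(o.shape,a.shape)
E
```

```text
t: 0.65
ee_pos: [640.1, -80.4, 320.6]
orientation: [2.222, 2.219, 0.001]
ft_force: [-0.1, 0.1, -0.8]
width: 87.8
grasp_force: 0.0
[639.00055241   0.89660017 504.5385528 ] 0.8
(504, 774, 3) (504, 396, 3)
```

View pics/w1.png

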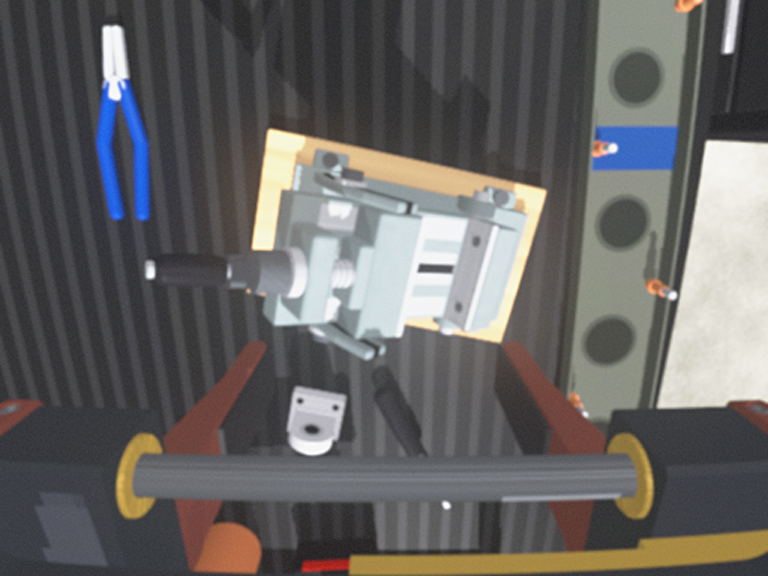

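View pics/sd1.png

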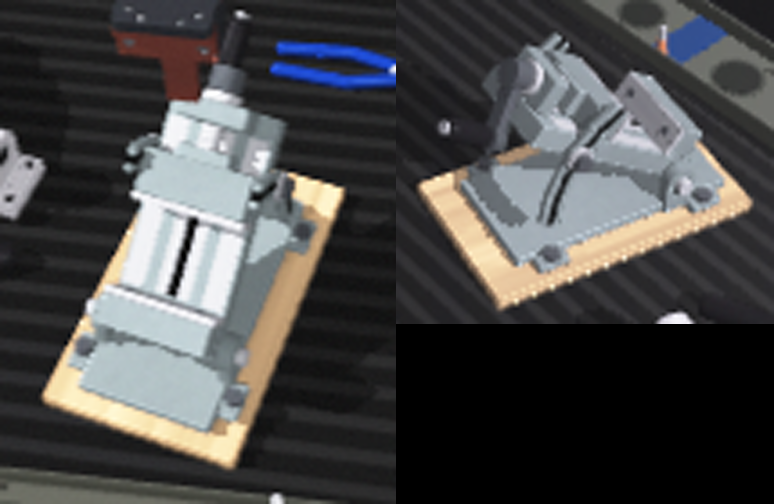

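Wrist view: the black handle runs from (150,270) to (230,270), the fixed jaw's face from (470,215) to (470,330), and the bracket sits near (315,415) with its lug plane roughly along world x. In the crops the crank hangs down, with the handle tip at (445,127) in the side view and (240,15) in the scene view.

```bash
cat > meas.py <<'E'
from h import *
import pickle
np.set_printoptions(precision=1,suppress=True)
w,_=pickle.load(open("w1.pkl","rb"));s,_=pickle.load(open("s1.pkl","rb"));d,_=pickle.load(open("d1.pkl","rb"))
W=lambda u,v:(w,u/1.5,v/1.5)
S=lambda u,v:(s,180+u/3.6,180+v/3.6)
D=lambda u,v:(d,235+(u-396)/3.6,160+v/3.6)
E
python3 - <<'E'
from meas import *
P={}
for n,o in dict(tip=(W(150,270),S(240,15),D(445,127)),
 A=(W(498,224),S(215,330),D(632,72)),B=(W(470,330),S(97,300),D(690,128)),
 A2=(W(472,214),D(617,98)),B2=(W(440,320),D(668,152)),
 bc1=(W(422,212),S(250,210)),bc2=(W(404,334),S(133,190))).items():
    P[n]=tri(*o);print(n,*P[n])
print(P['A'][0]-P['B'][0],np.linalg.norm(P['A'][0]-P['B'][0]))
for u,v in((268,130),(545,190),(502,342)):print("board w",onz(w,u/1.5,v/1.5,18))
for u,v in((42,402),(232,467),(344,186)):print("board s",onz(s,180+u/3.6,180+v/3.6,18))
for u,v in((295,387),(347,394)):print("bracket base top",onz(w,u/1.5,v/1.5,18))
E
```

```text
tip [474.6 -76.6 198.6] [1.5, 0.9, 2.3]
A [741.7 -58.4 103.2] [1.2, 1.3, 1.9]
B [ 725.  -160.1  104.1] [4.4, 2.3, 3.0]
A2 [725.  -55.1  72.9] [2.9, 2.9]
B2 [ 696.7 -157.1   87.6] [3.4, 3.4]
bc1 [666.6 -38.4 174.4] [0.8, 0.8]
bc2 [ 654.8 -138.6  166. ] [1.0, 1.0]
[ 16.7 101.7  -0.9] 103.0299206838881
board w [520.6  26.2  18. ]
board w [810.  -34.5  18. ]
board w [ 776.5 -208.6   18. ]
board s [ 785.1 -206.4   18. ]
board s [820.2 -33.   18. ]
board s [522.3  29.7  18. ]
bracket base top [ 531.6 -266.7   18. ]
bracket base top [ 594.  -276.1   18. ]
```

Measurements agree to a few mm: yaw is about -11.5° for the vise and -8.6° for the bracket, which is centred near (558,-302). I'll hover over the bracket with the tool yawed so it closes across the lug.

```bash
python3 -m inch '[{"xyz":[-40,-15,0],"rot":[0,0,-0.12]},{"xyz":[-80,-30,0],"rot":[0,0,-0.24]},{"xyz":[-120,-45,0],"rot":[0,0,-0.36]},{"xyz":[-150,-60,20],"rot":[0,0,-0.48]},{"xyz":[-180,-70,40],"rot":[0,0,-0.6]},{"xyz":[-205,-80,60],"rot":[0,0,-0.72]},{"xyz":[-222,-82,80],"rot":[0,0,-0.84]},{"xyz":[-222,-82,100],"rot":[0,0,-0.96]},{"xyz":[-222,-82,110],"rot":[0,0,-1.08]},{"xyz":[-222,-82,110],"rot":[0,0,-1.2]},{"xyz":[-222,-82,110],"rot":[0,0,-1.32]},{"xyz":[-222,-82,110],"rot":[0,0,-1.42]}]' && python3 -m inch '[{"xyz":[0,0,0],"rot":[0,0,0]},{"xyz":[0,0,0],"rot":[0,0,0]}]'
python3 - <<'E'
from h import *
import pickle
m=ctrl.camera_model("wrist");im=ctrl.get_image("wrist");pickle.dump((m,im),open("w2.pkl","wb"))
cv2.imwrite("pics/w2.png",cv2.resize(im[:,100:420,::-1],None,fx=2,fy=2,interpolation=cv2.INTER_CUBIC)[:600])
print(ctrl.get_obs()['qpos'])
E
```

```text
t: 1.8
ee_pos: [557.0, -300.5, 207.9]
orientation: [-0.226, -3.13, -0.003]
ft_force: [0.7, -0.3, -0.4]
width: 87.6
grasp_force: 0.0
t: 1.97
ee_pos: [557.5, -300.8, 208.9]
orientation: [-0.24, -3.13, -0.002]
ft_force: [-0.4, -0.1, -0.2]
width: 87.8
grasp_force: 0.0
[-5.13847742e-01  4.27255530e-01  1.60073933e+00  5.79834210e-05
  1.11542777e+00 -1.93144949e+00]
```

View pics/w2.png

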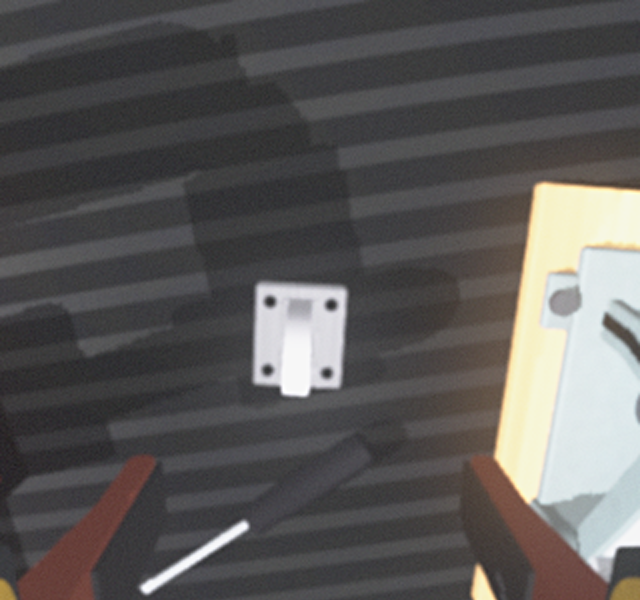

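The bracket's base corners are at (260,284), (346,288), (341,387) and (254,384) in the crop (2x, column offset 100). The screwdriver lies beyond the bracket, between the fingers.

```bash
python3 - <<'E'
from h import *
import pickle
np.set_printoptions(precision=1,suppress=True)
m,_=pickle.load(open("w2.pkl","rb"))
C=[onz(m,100+u/2,v/2,18)[:2] for u,v in((260,284),(346,288),(341,387),(254,384))]
C=np.array(C);c=C.mean(0);x=(C[2]+C[3]-C[0]-C[1])/2;y=(C[1]+C[2]-C[0]-C[3])/2
print(c,x,np.linalg.norm(x),y,np.linalg.norm(y),np.degrees(np.arctan2(x[1],x[0])),np.degrees(np.arctan2(-y[0],y[1])))
H=np.array([onz(m,100+u/2,v/2,18)[:2] for u,v in((269,301),(330,305),(326,373),(267,370))]);print("holes",H.mean(0))
o=ctrl.get_obs();r=R.from_rotvec(o['orientation']);print(r.as_matrix())
yaw=(np.degrees(np.arctan2(x[1],x[0]))+np.degrees(np.arctan2(-y[0],y[1])))/2
print(yaw)
a=np.radians(yaw);xb=np.array([np.cos(a),np.sin(a),0]);yb=np.array([-np.sin(a),np.cos(a),0]);z=np.array([0,0,1])
L=np.radians(35);tz=np.sin(L)*xb-np.cos(L)*z; tx=-np.cos(L)*xb-np.sin(L)*z; ty=np.cross(tz,tx)
T=np.stack([tx,ty,tz],1);print("rot tool",(r.inv()*R.from_matrix(T)).as_rotvec().round(3).tolist())
for hgt,back in((56,0),(56,60)):
    G=np.r_[c,0]+hgt*z; tcp=G+tz*(19-back); print("tcp",tcp,"shift tool axes",r.inv().apply(tcp-o['ee_pos']))
E
```

```text
[ 553.7 -307.1] [ 62.6 -13.6] 64.08244011846338 [10.6 53.6] 54.65607068532291 -12.214439816071987 -11.165356028697497
holes [ 554.  -308.6]
[[-1.   0.2 -0. ]
 [ 0.2  1.   0. ]
 [ 0.   0.  -1. ]]
-11.689897922384741
rot tool [0.016, -0.612, 0.049]
tcp [ 564.4 -309.3   40.4] shift tool axes [ -8.2  -7.3 168.8]
tcp [ 530.7 -302.4   89.6] shift tool axes [ 26.3  -5.5 119.7]
```

```bash
python3 -m inch '[{"xyz":[10,-2,30],"rot":[0.003,-0.12,0.01]},{"xyz":[20,-4,60],"rot":[0.006,-0.24,0.02]},{"xyz":[26,-6,90],"rot":[0.01,-0.36,0.03]},{"xyz":[26,-6,110],"rot":[0.013,-0.48,0.04]},{"xyz":[26,-6,120],"rot":[0.016,-0.612,0.05]},{"xyz":[26,-6,120],"rot":[0.016,-0.612,0.05]},{"xyz":[15,-7,136],"rot":[0.016,-0.612,0.05]},{"xyz":[3,-7,153],"rot":[0.016,-0.612,0.05]},{"xyz":[-8,-8,169],"rot":[0.016,-0.612,0.05]},{"xyz":[-8,-8,169],"rot":[0.016,-0.612,0.05]},{"xyz":[-8,-8,169],"rot":[0.016,-0.612,0.05]}]' && python3 -m inch '[{"xyz":[0,0,0],"rot":[0,0,0]},{"xyz":[0,0,0],"rot":[0,0,0]},{"xyz":[0,0,0],"rot":[0,0,0]},{"xyz":[0,0,0],"rot":[0,0,0]},{"xyz":[0,0,0],"rot":[0,0,0]},{"xyz":[0,0,0],"rot":[0,0,0]},{"xyz":[0,0,0],"rot":[0,0,0]},{"xyz":[0,0,0],"rot":[0,0,0]},{"xyz":[0,0,0],"rot":[0,0,0]},{"xyz":[0,0,0],"rot":[0,0,0]}]' 255
```

```text
t: 2.93
ee_pos: [600.1, -296.9, 88.5]
orientation: [0.302, 2.602, -0.129]
ft_force: [-0.2, -0.7, -0.4]
width: 87.9
grasp_force: 0.0
t: 3.77
ee_pos: [599.7, -297.3, 89.4]
orientation: [0.3, 2.601, -0.13]
ft_force: [-0.2, -0.1, 0.1]
width: 24.8
grasp_force: 0.0
```

```bash
python3 -m inch '[{"xyz":[0,0,-20],"rot":[0,0,0]},{"xyz":[0,0,-20],"rot":[0,0,0]},{"xyz":[0,0,-20],"rot":[0,0,0]}]' 0; python3 - <<'E'
from h import *
np.set_printoptions(precision=3,suppress=True)
o=ctrl.get_obs();print(o['qpos'],o['ee_pos']);print(R.from_rotvec(o['orientation']).as_matrix())
E
```

```text
t: 4.02
ee_pos: [590.4, -294.6, 107.3]
orientation: [0.3, 2.6, -0.131]
ft_force: [-0.3, 0.2, -0.4]
width: 41.2
grasp_force: 0.0
[-0.542  0.455  2.001  0.63   0.206 -2.471] [ 590.43  -294.578  107.338]
[[-0.843  0.237  0.483]
 [ 0.187  0.971 -0.15 ]
 [-0.505 -0.036 -0.862]]
```

The 35° pick lean runs joint 6 near its limit and joint 5 low. I'll use a 15° lean at the pick and 20° the other way at the place.

```bash
cat >> h.py <<'E'
def lean(yawdeg,leandeg):
    a=np.radians(yawdeg);L=np.radians(leandeg);xb=np.array([np.cos(a),np.sin(a),0]);z=np.array([0,0,1.])
    tz=np.sin(L)*xb-np.cos(L)*z; tx=-np.cos(L)*xb-np.sin(L)*z
    return np.stack([tx,np.cross(tz,tx),tz],1)
def rel(o,tcp,T):
    r=R.from_rotvec(o['orientation']);return r.inv().apply(np.array(tcp)-o['ee_pos']).round(1).tolist(),(r.inv()*R.from_matrix(T)).as_rotvec().round(3).tolist()
E
python3 - <<'E'
from h import *
o=ctrl.get_obs();T=lean(-11.7,15)
for b in(65,0):
    tcp=np.array([553.8,-307.8,57])+T[:,2]*(19-b);print(tcp,rel(o,tcp,T))
E
```

```text
[ 542.14169041 -305.38568015  101.43258801] ([41.7, -21.7, -16.6], [-0.047, 0.267, -0.019])
[ 558.61538874 -308.79721907   38.6474093 ] ([58.8, -18.9, 46.0], [-0.047, 0.267, -0.019])
```

```bash
python3 -m inch '[{"xyz":[14,-7,-35],"rot":[-0.016,0.09,-0.006]},{"xyz":[28,-15,-40],"rot":[-0.032,0.18,-0.013]},{"xyz":[42,-22,-30],"rot":[-0.047,0.267,-0.019]},{"xyz":[42,-22,-17],"rot":[-0.047,0.267,-0.019]},{"xyz":[42,-22,-17],"rot":[-0.047,0.267,-0.019]},{"xyz":[42,-22,-17],"rot":[-0.047,0.267,-0.019]}]' 0
python3 - <<'E'
from h import *
np.set_printoptions(precision=3,suppress=True)
o=ctrl.get_obs();T=lean(-11.7,15);print(o['qpos'])
for b in(65,0):
    tcp=np.array([553.8,-307.8,57])+T[:,2]*(19-b);print(tcp,rel(o,tcp,T))
E
```

```text
t: 4.52
ee_pos: [541.0, -304.7, 99.8]
orientation: [0.294, 2.868, -0.035]
ft_force: [-0.6, -0.1, -0.5]
width: 80.8
grasp_force: 0.0
[-0.584  0.461  1.89   0.184  0.558 -2.096]
[ 542.142 -305.386  101.433] ([-1.6, -0.4, -1.3], [0.002, -0.003, -0.0])
[ 558.615 -308.797   38.647] ([-1.8, -0.5, 63.7], [0.002, -0.003, -0.0])
```

```bash
python3 -m inch '[{"xyz":[-2,0,16],"rot":[0,0,0]},{"xyz":[-2,0,32],"rot":[0,0,0]},{"xyz":[-2,0,48],"rot":[0,0,0]},{"xyz":[-2,0,63],"rot":[0,0,0]},{"xyz":[-2,0,63],"rot":[0,0,0]}]' && python3 -m inch '[{"xyz":[0,0,0],"rot":[0,0,0]},{"xyz":[0,0,0],"rot":[0,0,0]},{"xyz":[0,0,0],"rot":[0,0,0]},{"xyz":[0,0,0],"rot":[0,0,0]},{"xyz":[0,0,0],"rot":[0,0,0]},{"xyz":[0,0,0],"rot":[0,0,0]},{"xyz":[0,0,0],"rot":[0,0,0]},{"xyz":[0,0,0],"rot":[0,0,0]},{"xyz":[0,0,0],"rot":[0,0,0]},{"xyz":[0,0,0],"rot":[0,0,0]},{"xyz":[0,0,0],"rot":[0,0,0]},{"xyz":[0,0,0],"rot":[0,0,0]}]' 255
python3 - <<'E'
from h import *
np.set_printoptions(precision=3,suppress=True)
o=ctrl.get_obs();T=lean(-11.7,15)
tcp=np.array([553.8,-307.8,57])+T[:,2]*19;print(tcp,rel(o,tcp,T),o['moment'])
E
```

```text
t: 4.93
ee_pos: [557.7, -307.3, 37.9]
orientation: [0.294, 2.871, -0.034]
ft_force: [0.0, 1.0, 0.5]
width: 87.7
grasp_force: 0.0
t: 5.93
ee_pos: [559.0, -309.0, 40.5]
orientation: [0.294, 2.867, -0.038]
ft_force: [-0.2, -0.0, -2.4]
width: 13.6
grasp_force: 29.9
[ 558.615 -308.797   38.647] ([0.9, 0.1, 1.7], [0.001, -0.001, -0.0]) [0.186 0.173 0.015]
```

Gripped at 13.6 mm with 30 N. Next I'll lift, then hover beyond the jaws for a closer look at the vise.

```bash
python3 -m inch '[{"xyz":[0,0,-20],"rot":[0,0,0]},{"xyz":[-5,0,-50],"rot":[0,0,0]},{"xyz":[-15,0,-90],"rot":[0,0,0]},{"xyz":[-30,0,-130],"rot":[0,0,0]},{"xyz":[-45,0,-170],"rot":[0,0,0]},{"xyz":[-55,0,-205],"rot":[0,0,0]},{"xyz":[-55,0,-205],"rot":[0,0,0]}]'
python3 - <<'E'
from h import *
o=ctrl.get_obs();print(o['qpos'].round(2),rel(o,[755,-115,250],lean(-11.5,0)))
E
```

```text
t: 6.52
ee_pos: [563.2, -311.5, 261.9]
orientation: [0.292, 2.855, -0.046]
ft_force: [1.4, 0.1, -1.6]
width: 14.0
grasp_force: 30.0
[-0.57  0.27  1.73  0.12  0.89 -2.  ] ([-139.5, 231.3, 50.4], [-0.005, 0.273, -0.003])
```

```bash
python3 -m inch '[{"xyz":[-20,33,7],"rot":[0,0.09,0]},{"xyz":[-40,66,14],"rot":[0,0.18,0]},{"xyz":[-60,99,22],"rot":[-0.005,0.273,-0.003]},{"xyz":[-80,132,29],"rot":[-0.005,0.273,-0.003]},{"xyz":[-100,165,36],"rot":[-0.005,0.273,-0.003]},{"xyz":[-120,198,43],"rot":[-0.005,0.273,-0.003]},{"xyz":[-140,231,50],"rot":[-0.005,0.273,-0.003]},{"xyz":[-140,231,50],"rot":[-0.005,0.273,-0.003]},{"xyz":[-140,231,50],"rot":[-0.005,0.273,-0.003]},{"xyz":[-140,231,50],"rot":[-0.005,0.273,-0.003]}]'
python3 - <<'E'
from h import *
import pickle
m=ctrl.camera_model("wrist");im=ctrl.get_image("wrist");pickle.dump((m,im),open("w3.pkl","wb"))
cv2.imwrite("pics/w3.png",cv2.resize(im[0:300,120:410,::-1],None,fx=2,fy=2,interpolation=cv2.INTER_CUBIC))
print(m['position'],ctrl.get_obs()['qpos'].round(2))
E
```

```text
t: 7.35
ee_pos: [750.2, -112.8, 238.7]
orientation: [-0.312, -3.111, -0.01]
ft_force: [0.4, -0.8, -2.6]
width: 13.9
grasp_force: 30.0
[672.85041407 -97.55293486 423.89530698] [-0.17  0.6   1.25  0.01  1.31 -1.54]
```

View pics/w3.png

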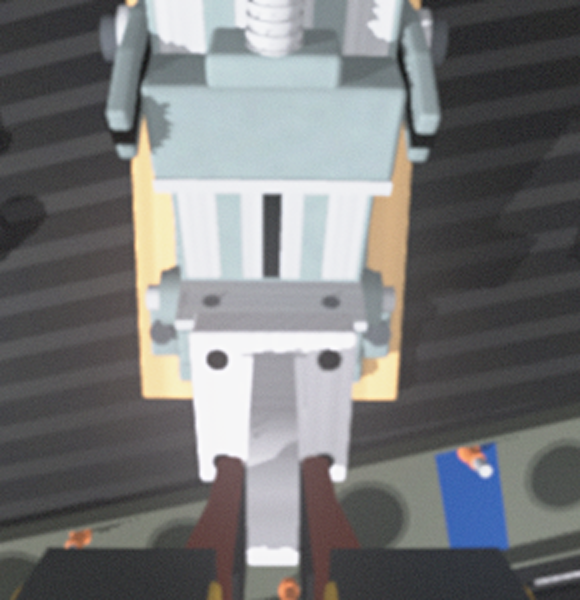

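In w3 (2x, column offset 120) the fixed jaw's gripping face spans rows 283 to 322 and columns 178 to 368. The moving jaw's front edge is at row 190, columns 156 to 391. The bracket is held square at the bottom of the picture.

```bash
python3 - <<'E'
from meas import *
w3,_=pickle.load(open("w3.pkl","rb"));V=lambda u,v:(w3,120+u/2,v/2)
a=np.radians(-11.5);h=np.array([np.cos(a),np.sin(a),0]);yj=np.array([-np.sin(a),np.cos(a),0]);z=np.array([0,0,1.])
c,s_=np.cos(np.radians(35)),np.sin(np.radians(35));xj=c*h-s_*z;zj=s_*h+c*z
P={}
for n,o in dict(A=(V(368,323),W(498,224),S(215,330),D(632,72)),B=(V(178,323),W(470,330),S(97,300),D(690,128)),
 A2=(V(368,283),W(472,214),D(617,98)),B2=(V(178,284),W(440,320),D(668,152)),
 MA=(V(391,190),W(422,212)),MB=(V(156,190),W(404,334)),MAs=(V(391,190),S(250,210)),MBs=(V(156,190),S(133,190))).items():
    P[n]=tri(*o);print(n,*P[n])
F=[(P['A'][0]+P['B'][0])/2-34*zj,(P['A2'][0]+P['B2'][0])/2];print("F",F)
F=(F[0]+F[1])/2
for n in P:
    q=P[n][0]-F;print(n,np.array([q@xj,q@yj,q@zj]))
for zz in (100,104,108):
    print(zz,onz(w3,120+273/2,323/2,zz))
e=[onz(w3,120+u/2,190/2,150) for u in(156,391)];print("yaw mov",np.degrees(np.arctan2(-(e[1]-e[0])[0],(e[1]-e[0])[1])))
e=[onz(w3,120+u/2,v/2,77) for u,v in((178,284),(368,283))];print("yaw fix",np.degrees(np.arctan2(-(e[1]-e[0])[0],(e[1]-e[0])[1])))
# held bracket base top corners in tool frame, at known height
o=ctrl.get_obs();print(o['ee_pos'])
for u,v in((190,335),(357,335),(340,475),(207,475)):
    print(onz(w3,120+u/2,v/2,o['ee_pos'][2]-21))
E
```

```text
A [740.5 -58.  103. ] [3.4, 0.4, 0.9, 3.2]
B [ 722.8 -159.4  103.2] [6.4, 2.1, 4.2, 5.3]
A2 [723.1 -53.2  74.3] [4.9, 0.7, 5.4]
B2 [ 697.5 -155.9   86.6] [1.8, 3.6, 3.7]
MA [670.6 -42.6 144. ] [1.6, 1.6]
MB [ 653.9 -141.1  159.3] [1.5, 1.5]
MAs [669.6 -42.7 174. ] [5.9, 5.9]
MBs [ 652.9 -140.5  163.8] [0.5, 0.5]
F [array([ 712.5, -104.8,   75.2]), array([ 710.3, -104.6,   80.4])]
A [ 1.3 51.5 31.6]
B [  3.5 -51.3  33.5]
A2 [ 3.  52.8 -2.3]
B2 [ -7.8 -53.    5.2]
MA [-80.8  52.7  24.1]
MB [-86.9 -47.1  38.5]
MAs [-98.8  52.4  48.2]
MBs [-90.4 -46.8  41.6]
100 [ 727.8 -106.6  100. ]
104 [ 727.1 -106.5  104. ]
108 [ 726.4 -106.4  108. ]
yaw mov -11.458837553618348
yaw fix -11.202008147931599
[ 750.1 -113.6  239.4]
[ 706.1 -132.2  218.4]
[717.6 -75.7 218.4]
[768.1 -90.3 218.4]
[ 758.2 -138.4  218.4]
```

```bash
cat > vise.py <<'E'
from h import *
F=np.array([710,-104,77.]);a=np.radians(-11.5);h=np.array([np.cos(a),np.sin(a),0]);yj=np.array([-np.sin(a),np.cos(a),0]);z=np.array([0,0,1.])
c,s_=np.cos(np.radians(35)),np.sin(np.radians(35));xj=c*h-s_*z;zj=s_*h+c*z
J=np.stack([xj,yj,zj],1)
E
python3 - <<'E'
from vise import *
o=ctrl.get_obs();T=lean(-11.5,-20)
for cl in(60,10,0):
    t=F+xj*(-38+5.3)+zj*(40+cl);print(cl,t.round(1),rel(o,t,T))
print("per mm zj,xj in place-tool axes",(T.T@zj).round(3),(T.T@xj).round(3))
E
```

```text
60 [ 740.  -110.1  177.7] ([9.7, 1.1, 61.8], [0.005, 0.334, 0.001])
10 [ 711.9 -104.4  136.7] ([37.7, 0.9, 103.2], [0.005, 0.334, 0.001])
0 [ 706.2 -103.2  128.5] ([43.3, 0.8, 111.5], [0.005, 0.334, 0.001])
per mm zj,xj in place-tool axes [-0.259  0.    -0.966] [-0.966  0.     0.259]
```

```bash
python3 -m inch '[{"xyz":[-15,0,0],"rot":[0,0.11,0]},{"xyz":[-20,1,0],"rot":[0.003,0.22,0]},{"xyz":[-10,1,15],"rot":[0.005,0.334,0.001]},{"xyz":[5,1,40],"rot":[0.005,0.334,0.001]},{"xyz":[10,1,62],"rot":[0.005,0.334,0.001]},{"xyz":[10,1,62],"rot":[0.005,0.334,0.001]},{"xyz":[10,1,62],"rot":[0.005,0.334,0.001]},{"xyz":[10,1,62],"rot":[0.005,0.334,0.001]},{"xyz":[10,1,62],"rot":[0.005,0.334,0.001]}]'
python3 - <<'E'
from vise import *
import pickle
o=ctrl.get_obs();T=lean(-11.5,-20)
for cl in(60,10,0):
    t=F+xj*(-38+5.3)+zj*(40+cl);print(cl,rel(o,t,T))
s=[]
for n in("wrist","scene","side"):
    m=ctrl.camera_model(n);im=ctrl.get_image(n);pickle.dump((m,im),open(n[0]+"4.pkl","wb"));s.append(im)
b=cv2.resize(s[0][60:310,120:400,::-1],None,fx=1.5,fy=1.5,interpolation=cv2.INTER_CUBIC)
c_=cv2.resize(s[2][155:255,235:340,::-1],None,fx=3.6,fy=3.6,interpolation=cv2.INTER_CUBIC)
H=max(b.shape[0],c_.shape[0]);O=np.zeros((H,b.shape[1]+c_.shape[1],3),np.uint8);O[:b.shape[0],:b.shape[1]]=b;O[:c_.shape[0],b.shape[1]:]=c_
cv2.imwrite("pics/p4.png",O);print(O.shape,b.shape)
E
```

```text
t: 8.15
ee_pos: [742.2, -110.3, 182.0]
orientation: [-0.281, -2.787, -0.049]
ft_force: [0.6, -0.2, -2.3]
width: 13.7
grasp_force: 30.0
60 ([0.7, -0.2, 4.8], [0.001, 0.007, -0.0])
10 ([14.0, -0.2, 53.0], [0.001, 0.007, -0.0])
0 ([16.7, -0.2, 62.6], [0.001, 0.007, -0.0])
(375, 798, 3) (375, 420, 3)
```

View pics/p4.png

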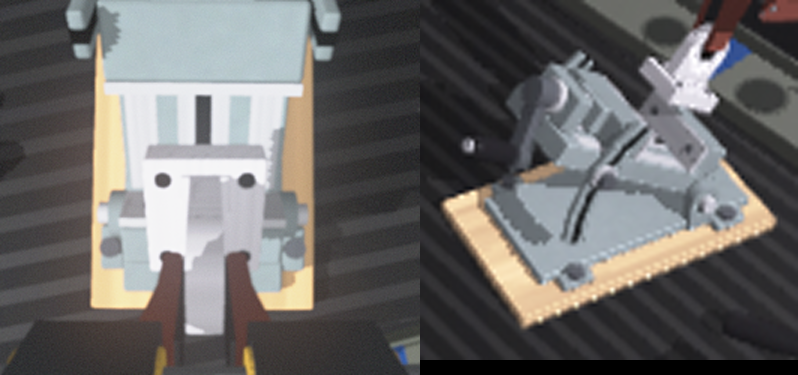

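The bracket hangs square to the jaws, centred on the bed slot (column 205 against 203). I'll check along the slope by projecting the expected edges.

```bash
python3 - <<'E'
from vise import *
import pickle
m,_=pickle.load(open("w4.pkl","rb"));m3,_=pickle.load(open("w3.pkl","rb"))
o=ctrl.get_obs();t=o['ee_pos'];r=R.from_rotvec(o['orientation']).as_matrix();JJ=r@lean(-11.5,-20).T@J
q=lambda X:((proj(m,X)-[120,60])*1.5).round(1)
q3=lambda X:((proj(m3,X)-[120,0])*2).round(1)
print("near bottom edge row 157:",q(t+JJ@[-37.3,0,-40]),"near top edge row 145:",q(t+JJ@[-37.3,0,-22]))
print("1mm along x:",q(t+JJ@[-36.3,0,-40]))
for op in(71,75,80):print("moving edge row ~95 | w3 row ~192",op,q(F+J@[-op,0,34]),q3(F+J@[-op,0,34]))
print("fixed foot w3 row 283",q3(F),"top 323",q3(F+34*zj))
E
```

```text
near bottom edge row 157: [203.9 141.2] near top edge row 145: [203.9 158.3]
1mm along x: [203.9 143.2]
moving edge row ~95 | w3 row ~192 71 [202.5 116.5] [271.5 214.4]
moving edge row ~95 | w3 row ~192 75 [202.5 109.3] [271.6 206.7]
moving edge row ~95 | w3 row ~192 80 [202.5 100.1] [271.6 196.9]
fixed foot w3 row 283 [271.1 284.9] top 323 [271.2 327.4]
```

```bash
python3 -m inch '[{"xyz":[5,0,12],"rot":[0,0.004,0]},{"xyz":[9,0,25],"rot":[0,0.007,0]},{"xyz":[12,0,37],"rot":[0,0.007,0]},{"xyz":[15,0,47],"rot":[0,0.007,0]},{"xyz":[15,0,50],"rot":[0,0.007,0]},{"xyz":[15.5,0,53],"rot":[0,0.007,0]},{"xyz":[15.5,0,53],"rot":[0,0.007,0]},{"xyz":[15.5,0,53],"rot":[0,0.007,0]}]' && python3 -m inch '[{"xyz":[0.6,0,2],"rot":[0,0,0]},{"xyz":[1.2,0,4],"rot":[0,0,0]},{"xyz":[1.2,0,4],"rot":[0,0,0]},{"xyz":[1.2,0,4],"rot":[0,0,0]}]' && python3 -m inch '[{"xyz":[0.5,0,2],"rot":[0,0,0]},{"xyz":[0.5,0,2],"rot":[0,0,0]},{"xyz":[0.5,0,2],"rot":[0,0,0]}]'
```

```text
t: 8.97
ee_pos: [714.4, -103.8, 145.4]
orientation: [-0.28, -2.79, -0.049]
ft_force: [2.2, -0.0, 35.9]
width: 13.8
grasp_force: 30.0
t: 9.3
ee_pos: [711.9, -103.3, 141.8]
orientation: [-0.28, -2.79, -0.049]
ft_force: [0.7, -0.3, 34.4]
width: 14.0
grasp_force: 30.0
t: 9.55
ee_pos: [710.6, -103.0, 139.8]
orientation: [-0.28, -2.789, -0.049]
ft_force: [0.8, -1.0, 33.1]
width: 13.8
grasp_force: 30.0
```

There are 34 N upward already, earlier than expected, so I'll look before going on.

```bash
python3 - <<'E'
from vise import *
import pickle
s=[]
for n in("wrist","scene","side"):
    m=ctrl.camera_model(n);im=ctrl.get_image(n);pickle.dump((m,im),open(n[0]+"5.pkl","wb"));s.append(im)
b=cv2.resize(s[0][60:310,150:370,::-1],None,fx=2,fy=2,interpolation=cv2.INTER_CUBIC)
c_=cv2.resize(s[2][155:225,270:340,::-1],None,fx=5,fy=5,interpolation=cv2.INTER_CUBIC)
H=max(b.shape[0],c_.shape[0]);O=np.zeros((H,b.shape[1]+c_.shape[1],3),np.uint8);O[:b.shape[0],:b.shape[1]]=b;O[:c_.shape[0],b.shape[1]:]=c_
cv2.imwrite("pics/p5.png",O);print(O.shape,b.shape)
o=ctrl.get_obs();print((J.T@(o['ee_pos']-F)).round(1),o['moment'].round(2))
E
```

```text
(500, 790, 3) (500, 440, 3)
[-35.7   1.   51.6] [ 0.35  1.16 -0.02]
```

View pics/p5.png

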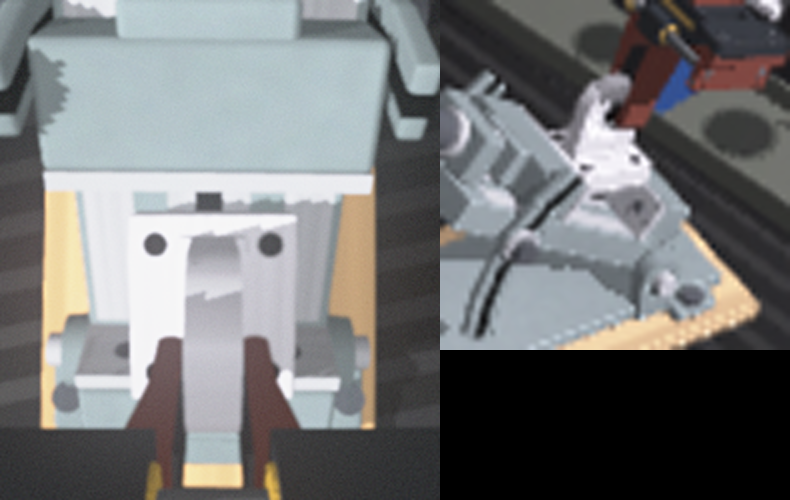

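The bracket has turned in the grip: its far edge sits on top of the fixed jaw (strip at row 383, base edge at row 395), and its near edge is at row 212. The moving jaw's strip is at rows 172 to 192. I'll range these edges by their known widths.

```bash
python3 - <<'E'
from vise import *
import pickle
np.set_printoptions(precision=1,suppress=True)
m,im=pickle.load(open("w5.pkl","rb"));m3,_=pickle.load(open("w3.pkl","rb"));m4,_=pickle.load(open("w4.pkl","rb"))
def wid(m,f,u1,u2,v,W,r0,c0):
    o,a=ray(m,c0+u1/f,r0+v/f);_,b=ray(m,c0+u2/f,r0+v/f)
    X=o+(a+b)/2*W/np.linalg.norm(a-b);return X,J.T@(X-F)
for n,a in dict(mov_strip=(45,373,190,100),fix_top=(77,340,383,100),fix_foot=(88,333,328,100),base_near=(128,297,214,56),base_far=(130,296,396,56)).items():
    print(n,*wid(m,2,*a,60,150))
print("w3");
for n,a in dict(mov=(156,391,190,100),top=(178,368,323,100),foot=(178,368,284,100)).items():print(n,*wid(m3,2,*a,0,120))
print("w4");
for n,a in dict(mov=(78,302,92,100),nearbot=(145,265,146,56),neartop=(147,266,157,56)).items():print(n,*wid(m4,1.5,*a,60,120))
o=ctrl.get_obs();print(o['ee_pos'],o['orientation'])
E
```

```text
mov_strip [663.4 -93.8 157.9] [-85.4   0.7  38.9]
fix_top [ 727.3 -107.2  109.5] [-4.2  0.3 36.8]
fix_foot [ 707.8 -102.6   93. ] [-11.1   1.   11.7]
base_near [668.6 -93.8 140.8] [-71.5   1.7  27.9]
base_far [ 728.3 -105.8  135. ] [-18.3   1.9  58. ]
w3
mov [662.2 -93.5 155.4] [-85.1   0.8  36.2]
top [ 726.2 -106.4  108.8] [-4.8  0.9 35.4]
foot [ 706.8 -102.4  103.5] [-18.    0.9  19.7]
w4
mov [ 668.9 -100.9  183.7] [-94.7  -5.2  64. ]
nearbot [692.2 -99.2 172.3] [-69.7   1.2  67.5]
neartop [697.1 -99.5 170.2] [-64.5   1.9  68.6]
[ 710.5 -103.   139.7] [-0.3 -2.8 -0. ]
```

The bracket's base is now nearly level but the grip on it is poor. I'll take it back to its bench spot, stand it flat and regrasp, using the corrected vise position.

```bash
python3 -m inch '[{"xyz":[4,0,-9],"rot":[0,0,0]},{"xyz":[11,0,-30],"rot":[0,0,0]},{"xyz":[21,0,-60],"rot":[0,0,0]},{"xyz":[31,0,-90],"rot":[0,0,0]},{"xyz":[41,0,-115],"rot":[0,0,0]},{"xyz":[41,0,-115],"rot":[0,0,0]},{"xyz":[41,0,-115],"rot":[0,0,0]}]'
python3 - <<'E'
from vise import *
o=ctrl.get_obs();T=lean(-11.7,-20);print(o['ft_force'].round(1),o['width'])
for t in([566,-311,250],[566,-311,60]):print(rel(o,t,T))
E
```

```text
t: 10.28
ee_pos: [707.8, -102.7, 253.6]
orientation: [-0.28, -2.78, -0.05]
ft_force: [0.2, 0.1, -2.8]
width: 13.6
grasp_force: 30.0
[ 0.2  0.1 -2.8] 13.644262297196192
([90.4, -232.4, 36.6], [-0.001, 0.0, 0.004])
([25.5, -232.5, 215.2], [-0.001, 0.0, 0.004])
```

```bash
python3 -m inch '[{"xyz":[0,-35,0],"rot":[0,0,0]},{"xyz":[0,-75,0],"rot":[0,0,0]},{"xyz":[10,-115,0],"rot":[0,0,0]},{"xyz":[25,-150,8],"rot":[0,0,0]},{"xyz":[45,-180,15],"rot":[0,0,0]},{"xyz":[65,-205,25],"rot":[0,0,0]},{"xyz":[90,-232,37],"rot":[0,0,0]},{"xyz":[80,-232,70],"rot":[0,0,0]},{"xyz":[67,-232,105],"rot":[0,0,0]},{"xyz":[55,-232,140],"rot":[0,0,0]},{"xyz":[42,-232,175],"rot":[0,0,0]},{"xyz":[30,-232,205],"rot":[0,0,0]}]' && python3 -m inch '[{"xyz":[0,0,0],"rot":[0,0,0]},{"xyz":[0,0,0],"rot":[0,0,0]},{"xyz":[-5,0,15],"rot":[0,0,0]},{"xyz":[-10,0,28],"rot":[0,0,0]},{"xyz":[-12,0,36],"rot":[0,0,0]},{"xyz":[-12,0,36],"rot":[0,0,0]}]'
```

```text
t: 11.28
ee_pos: [560.9, -309.0, 64.9]
orientation: [-0.279, -2.771, -0.053]
ft_force: [-0.7, 0.6, -3.0]
width: 14.0
grasp_force: 30.0
t: 11.78
ee_pos: [561.1, -309.3, 29.9]
orientation: [-0.279, -2.773, -0.051]
ft_force: [-0.7, 0.7, -2.3]
width: 13.7
grasp_force: 30.0
```

```bash
python3 -m inch '[{"xyz":[-1,0,2.8],"rot":[0,0,0]},{"xyz":[-1,0,2.8],"rot":[0,0,0]},{"xyz":[-1,0,2.8],"rot":[0,0,0]}]' && python3 -m inch '[{"xyz":[-1,0,2.8],"rot":[0,0,0]},{"xyz":[-1,0,2.8],"rot":[0,0,0]},{"xyz":[-1,0,2.8],"rot":[0,0,0]}]' && python3 -m inch '[{"xyz":[-0.7,0,2],"rot":[0,0,0]},{"xyz":[-0.7,0,2],"rot":[0,0,0]},{"xyz":[-0.7,0,2],"rot":[0,0,0]}]'
```

```text
t: 12.03
ee_pos: [562.5, -310.0, 29.0]
orientation: [-0.279, -2.776, -0.05]
ft_force: [0.0, 0.8, -3.0]
width: 13.8
grasp_force: 30.0
t: 12.28
ee_pos: [562.9, -310.3, 26.9]
orientation: [-0.279, -2.777, -0.049]
ft_force: [-0.4, 0.3, 6.5]
width: 13.9
grasp_force: 30.0
t: 12.53
ee_pos: [563.0, -310.3, 26.8]
orientation: [-0.28, -2.777, -0.049]
ft_force: [-2.8, 2.4, 17.5]
width: 13.9
grasp_force: 30.0
```

```bash
python3 -m inch '[{"xyz":[0,0,0],"rot":[0,0,0]},{"xyz":[0,0,0],"rot":[0,0,0]},{"xyz":[0,0,0],"rot":[0,0,0]},{"xyz":[0,0,0],"rot":[0,0,0]},{"xyz":[0,0,0],"rot":[0,0,0]},{"xyz":[0,0,0],"rot":[0,0,0]},{"xyz":[0,0,-30],"rot":[0,0,0]},{"xyz":[5,0,-65],"rot":[0,0,0]},{"xyz":[20,0,-100],"rot":[0,0,0]},{"xyz":[40,0,-140],"rot":[0,-0.12,0]},{"xyz":[50,0,-165],"rot":[0,-0.24,0]},{"xyz":[50,0,-165],"rot":[0,-0.35,0]}]' 0 && python3 -m inch '[{"xyz":[0,0,0],"rot":[0,0,0]},{"xyz":[0,0,0],"rot":[0,0,0]}]'
python3 - <<'E'
from h import *
import pickle
m=ctrl.camera_model("wrist");im=ctrl.get_image("wrist");pickle.dump((m,im),open("w6.pkl","wb"))
hsv=cv2.cvtColor(im,cv2.COLOR_RGB2HSV)
mask=((hsv[:,:,2]>115)&(hsv[:,:,1]<40)).astype(np.uint8)*255
mask=cv2.morphologyEx(mask,cv2.MORPH_CLOSE,np.ones((9,9)))
e=proj(m,[554,-308,18]);print("expected px",e)
cs,_=cv2.findContours(mask,cv2.RETR_EXTERNAL,cv2.CHAIN_APPROX_NONE)
for c in cs:
    if cv2.contourArea(c)>300:print(cv2.contourArea(c),cv2.boundingRect(c),cv2.minAreaRect(c),cv2.approxPolyDP(c,3,True)[:,0].tolist())
E
```

```text
t: 13.53
ee_pos: [576.1, -314.0, 202.9]
orientation: [0.313, 3.114, -0.008]
ft_force: [0.7, -1.5, -0.1]
width: 87.3
grasp_force: 0.0
t: 13.7
ee_pos: [570.7, -311.7, 196.2]
orientation: [-0.315, -3.12, -0.001]
ft_force: [0.3, -0.1, 0.2]
width: 87.4
grasp_force: 0.0
expected px [255.85407046 159.45690742]
508.0 (263, 349, 108, 21) ((317.76898193359375, 365.5351257324219), (14.076885223388672, 108.8504409790039), 79.01134490966797) [[370, 349], [263, 369], [311, 369], [313, 363], [321, 363], [323, 368], [342, 368], [348, 355]]
1361.0 (89, 325, 335, 9) ((256.0072021484375, 329.30938720703125), (7.65621280670166, 334.004638671875), 89.82095336914062) [[423, 326], [89, 328], [300, 333], [422, 330]]
346.5 (179, 257, 56, 41) ((206.29730224609375, 276.7161865234375), (6.6261162757873535, 65.67992401123047), 54.46232223510742) [[234, 259], [229, 257], [179, 295], [185, 296]]
2552.0 (232, 130, 49, 59) ((256.0, 159.0), (58.0, 48.0), 90.0) [[233, 131], [233, 182], [251, 188], [277, 184], [279, 131]]
22693.5 (370, 75, 142, 217) ((440.5, 183.0), (216.0, 141.0), 90.0) [[454, 78], [404, 76], [410, 79], [406, 104], [400, 107], [398, 119], [384, 120], [381, 147], [385, 149], [385, 164], [381, 166], [370, 258], [403, 291], [409, 273], [483, 270], [511, 261], [511, 123], [501, 122], [498, 108], [439, 106], [441, 93], [457, 92]]
717.0 (0, 47, 15, 76) ((7.0, 84.5), (14.0, 75.0), 0.0) [[0, 47], [0, 122], [14, 95], [12, 71]]
```

The bracket stands flat again near its old spot; its corners are about (232,130), (280,130), (277,184) and (233,183). Computing the regrasp.

```bash
python3 - <<'E'
from vise import *
import pickle
m,im=pickle.load(open("w6.pkl","rb"))
C=np.array([onz(m,u,v,18)[:2] for u,v in((232.3,129.7),(280,129.7),(277.5,184),(233,183))])
x=(C[2]+C[3]-C[0]-C[1])/2;y=(C[1]+C[2]-C[0]-C[3])/2;mid=(C[0]+C[1])/2
yaw=np.degrees(np.arctan2(-y[0],y[1]));print(C.round(1).tolist(),np.linalg.norm(x),np.linalg.norm(y),yaw,np.degrees(np.arctan2(x[1],x[0])))
g=im[:,:,1].astype(int);print("rows prof",g[124:136,240].tolist(),g[178:190,238].tolist(),g[178:190,273].tolist())
c=C.mean(0);c2=mid+32*h[:2];print(c,c2)
o=ctrl.get_obs();T=lean(-11.5,15);cc=(c+c2)/2
for b in(65,0):
    t=np.array([*cc,58])+T[:,2]*(19-b);print(t.round(1),rel(o,t,T))
E
```

```text
[[513.7, -328.1], [524.9, -273.0], [589.4, -287.9], [577.1, -341.6]] 65.50785230993723 55.63924502248333 -12.23223276079594 -12.528754186617592
rows prof [65, 65, 67, 61, 65, 75, 109, 155, 192, 209, 216, 207] [147, 178, 200, 207, 200, 171, 119, 77, 59, 62, 63, 61] [121, 170, 200, 208, 204, 172, 119, 73, 66, 75, 82, 84]
[ 551.27783329 -307.63906903] [ 550.66145832 -306.9135486 ]
[ 539.3 -304.9  102.4] ([32.5, 0.3, 93.2], [0.0, -0.268, -0.0])
[ 555.8 -308.3   39.6] ([15.3, 0.3, 155.9], [0.0, -0.268, -0.0])
```

```bash
python3 -m inch '[{"xyz":[15,0,30],"rot":[0,-0.1,0]},{"xyz":[28,0,60],"rot":[0,-0.2,0]},{"xyz":[32,0,90],"rot":[0,-0.268,0]},{"xyz":[32,0,93],"rot":[0,-0.268,0]},{"xyz":[32,0,93],"rot":[0,-0.268,0]},{"xyz":[27,0,108],"rot":[0,-0.268,0]},{"xyz":[23,0,124],"rot":[0,-0.268,0]},{"xyz":[18,0,140],"rot":[0,-0.268,0]},{"xyz":[14,0,155],"rot":[0,-0.268,0]},{"xyz":[14,0,155],"rot":[0,-0.268,0]},{"xyz":[14,0,155],"rot":[0,-0.268,0]}]'
python3 - <<'E'
from vise import *
o=ctrl.get_obs();T=lean(-11.5,15);print(rel(o,np.array([552,-307.5,58])+T[:,2]*19,T),o['qpos'].round(2))
E
```

```text
t: 14.67
ee_pos: [560.3, -309.6, 40.7]
orientation: [0.286, 2.864, -0.037]
ft_force: [-0.8, 0.1, -0.2]
width: 88.4
grasp_force: 0.0
([3.8, 0.4, 0.1], [0.001, 0.002, 0.001]) [-0.57  0.58  1.87  0.22  0.46 -2.13]
```

```bash
python3 -m inch '[{"xyz":[3,0,0],"rot":[0,0,0]},{"xyz":[3,0,0],"rot":[0,0,0]},{"xyz":[3,0,0],"rot":[0,0,0]}]' && python3 -m inch '[{"xyz":[0,0,0],"rot":[0,0,0]},{"xyz":[0,0,0],"rot":[0,0,0]},{"xyz":[0,0,0],"rot":[0,0,0]},{"xyz":[0,0,0],"rot":[0,0,0]},{"xyz":[0,0,0],"rot":[0,0,0]},{"xyz":[0,0,0],"rot":[0,0,0]},{"xyz":[0,0,0],"rot":[0,0,0]},{"xyz":[0,0,0],"rot":[0,0,0]},{"xyz":[0,0,0],"rot":[0,0,0]},{"xyz":[0,0,0],"rot":[0,0,0]},{"xyz":[0,0,0],"rot":[0,0,0]},{"xyz":[0,0,0],"rot":[0,0,0]}]' 255 && python3 -m inch '[{"xyz":[0,0,-20],"rot":[0,0,0]},{"xyz":[-5,0,-50],"rot":[0,0,0]},{"xyz":[-15,0,-90],"rot":[0,0,0]},{"xyz":[-30,0,-130],"rot":[0,0,0]},{"xyz":[-45,0,-170],"rot":[0,0,0]},{"xyz":[-55,0,-205],"rot":[0,0,0]},{"xyz":[-55,0,-205],"rot":[0,0,0]},{"xyz":[-55,0,-205],"rot":[0,0,0]}]'
python3 - <<'E'
from vise import *
o=ctrl.get_obs();print(rel(o,[745,-112,245],lean(-11.5,0)))
E
```

```text
t: 14.92
ee_pos: [555.6, -308.7, 40.8]
orientation: [0.288, 2.863, -0.039]
ft_force: [0.6, 0.5, 0.2]
width: 87.9
grasp_force: 0.0
t: 15.92
ee_pos: [555.0, -308.4, 39.7]
orientation: [0.288, 2.864, -0.038]
ft_force: [-1.1, -1.6, -0.4]
width: 13.9
grasp_force: 30.0
t: 16.58
ee_pos: [555.3, -308.8, 254.2]
orientation: [0.287, 2.86, -0.041]
ft_force: [-0.1, -0.8, -3.8]
width: 14.0
grasp_force: 30.0
([-139.1, 230.6, 47.5], [-0.001, 0.268, 0.001])
```

```bash
sed -i 's/^J=np/F=F-4.5*xj+2*zj;J=np/' vise.py; python3 -m inch '[{"xyz":[-20,33,7],"rot":[0,0.09,0]},{"xyz":[-40,66,14],"rot":[0,0.18,0]},{"xyz":[-60,99,22],"rot":[0,0.268,0]},{"xyz":[-80,132,29],"rot":[0,0.268,0]},{"xyz":[-100,165,36],"rot":[0,0.268,0]},{"xyz":[-120,198,43],"rot":[0,0.268,0]},{"xyz":[-139,231,47],"rot":[0,0.38,0]},{"xyz":[-139,231,47],"rot":[0,0.5,0]},{"xyz":[-139,231,47],"rot":[0,0.61,0]},{"xyz":[-139,231,47],"rot":[0,0.61,0]},{"xyz":[-139,231,47],"rot":[0,0.61,0]}]'
python3 - <<'E'
from vise import *
o=ctrl.get_obs();T=lean(-11.5,-20)
for cl in(60,8,0):
    t=F+xj*(-39+3.3)+zj*(40+cl);print(cl,t.round(1),rel(o,t,T))
E
```

```text
t: 17.5
ee_pos: [743.3, -111.0, 236.1]
orientation: [-0.279, -2.777, -0.05]
ft_force: [0.2, -1.0, -3.3]
width: 13.6
grasp_force: 30.0
60 [ 735.1 -109.1  183.6] ([-10.1, 0.2, 52.2], [-0.0, -0.003, 0.0])
8 [ 705.8 -103.2  141. ] ([3.2, 0.2, 102.4], [-0.0, -0.003, 0.0])
0 [ 701.3 -102.2  134.5] ([5.3, 0.2, 110.2], [-0.0, -0.003, 0.0])
```

```bash
python3 -m inch '[{"xyz":[-10,0,20],"rot":[0,0,0]},{"xyz":[-10,0,36],"rot":[0,0,0]},{"xyz":[-10,0,52],"rot":[0,0,0]},{"xyz":[-10,0,52],"rot":[0,0,0]},{"xyz":[-10,0,52],"rot":[0,0,0]}]'
python3 - <<'E'
from vise import *
import pickle
m=ctrl.camera_model("wrist");im=ctrl.get_image("wrist");pickle.dump((m,im),open("w7.pkl","wb"))
o=ctrl.get_obs();t=o['ee_pos'];T=lean(-11.5,-20);JJ=R.from_rotvec(o['orientation']).as_matrix()@T.T@J
for cl in(60,8,0):print(cl,rel(o,F+xj*(-39+3.3)+zj*(40+cl),T))
for n,X in dict(nearbot=t+JJ@[-35.3,-20,-40],neartop=t+JJ@[-35.3,-20,-22],mov=F+J@[-80,-20,34],fixtop=F+J@[0,-40,34],foot=F+J@[0,-40,0],L=t+JJ@[-35.3,-28,-22],Rr=t+JJ@[-35.3,28,-22]).items():print(n,proj(m,X).round(1))
g=im.astype(int)
u=int(proj(m,t+JJ@[-35.3,-20,-22])[0]);print("col",u,[(r,*g[r,u]) for r in range(85,180,2)])
u=int(proj(m,F+J@[0,-42,20])[0]);print("col",u,[(r,*g[r,u]) for r in range(170,235,3)])
r=int(proj(m,t+JJ@[-35.3,0,-22])[1])+6;print("row",r,g[r,200:312:2,1].tolist())
E
```

```text
t: 17.92
ee_pos: [734.6, -109.7, 190.7]
orientation: [-0.281, -2.783, -0.049]
ft_force: [-0.9, -0.3, -2.2]
width: 14.1
grasp_force: 30.0
60 ([-2.1, 0.6, 8.1], [0.0, 0.006, -0.0])
8 ([11.7, 0.6, 58.3], [0.0, 0.006, -0.0])
0 ([13.8, 0.6, 66.0], [0.0, 0.006, -0.0])
nearbot [227.1 158.6]
neartop [224.9 170.3]
mov [230.9 134.8]
fixtop [213.3 216.6]
foot [217.2 197. ]
L [212.7 170.3]
Rr [298.1 170.2]
col 224 [(85, np.int64(186), np.int64(203), np.int64(212)), (87, np.int64(187), np.int64(203), np.int64(209)), (89, np.int64(185), np.int64(201), np.int64(207)), (91, np.int64(186), np.int64(205), np.int64(208)), (93, np.int64(184), np.int64(207), np.int64(211)), (95, np.int64(187), np.int64(206), np.int64(210)), (97, np.int64(186), np.int64(204), np.int64(207)), (99, np.int64(188), np.int64(204), np.int64(210)), (101, np.int64(188), np.int64(204), np.int64(208)), (103, np.int64(187), np.int64(205), np.int64(207)), (105, np.int64(186), np.int64(201), np.int64(207)), (107, np.int64(187), np.int64(203), np.int64(209)), (109, np.int64(187), np.int64(204), np.int64(209)), (111, np.int64(187), np.i
[... 2536 characters left out ...]
, np.int64(163), np.int64(162), np.int64(165)), (215, np.int64(236), np.int64(237), np.int64(239)), (218, np.int64(236), np.int64(237), np.int64(240)), (221, np.int64(181), np.int64(194), np.int64(197)), (224, np.int64(191), np.int64(206), np.int64(209)), (227, np.int64(195), np.int64(208), np.int64(212)), (230, np.int64(197), np.int64(209), np.int64(213)), (233, np.int64(192), np.int64(206), np.int64(209))]
row 176 [234, 236, 233, 216, 222, 238, 238, 236, 244, 245, 246, 245, 245, 246, 247, 246, 246, 246, 245, 245, 246, 245, 245, 245, 246, 246, 245, 245, 246, 246, 246, 246, 246, 246, 246, 246, 246, 246, 245, 246, 246, 247, 247, 247, 246, 245, 246, 246, 240, 226, 238, 231, 184, 144, 157, 167]
```

Predicted and observed edges now agree to within about 1 mm, so I'll descend along the bed normal.

```bash
python3 -m inch '[{"xyz":[-1,0.5,8],"rot":[0,0.006,0]},{"xyz":[2,0.5,20],"rot":[0,0.006,0]},{"xyz":[6,0.5,32],"rot":[0,0.006,0]},{"xyz":[9,0.5,44],"rot":[0,0.006,0]},{"xyz":[11,0.5,52],"rot":[0,0.006,0]},{"xyz":[11,0.5,52],"rot":[0,0.006,0]},{"xyz":[11,0.5,52],"rot":[0,0.006,0]}]'
```

```text
t: 18.55
ee_pos: [709.0, -103.5, 145.9]
orientation: [-0.28, -2.778, -0.05]
ft_force: [0.1, 0.7, -3.0]
width: 13.9
grasp_force: 30.0
```

```bash
python3 - <<'E'
from vise import *
o=ctrl.get_obs();T=lean(-11.5,-20);print((J.T@(o['ee_pos']-F)).round(1),o['moment'].round(2))
for cl in(8,0):print(cl,rel(o,F+xj*(-40+3.3)+zj*(40+cl),T))
E
```

```text
[-35.9   0.3  53.8] [ 0.05 -0.46 -0.01]
8 ([2.2, -0.3, 5.4], [0.0, -0.002, 0.0])
0 ([4.3, -0.3, 13.1], [0.0, -0.002, 0.0])
```

Clear of the jaws with no contact force; easing down to the bed.

```bash
python3 -m inch '[{"xyz":[1.5,0,4],"rot":[0,0,0]},{"xyz":[3,0,8],"rot":[0,0,0]},{"xyz":[3,0,8],"rot":[0,0,0]},{"xyz":[3,0,8],"rot":[0,0,0]}]' && python3 -m inch '[{"xyz":[0.5,0,2],"rot":[0,0,0]},{"xyz":[0.5,0,2],"rot":[0,0,0]},{"xyz":[0.5,0,2],"rot":[0,0,0]}]' && python3 -m inch '[{"xyz":[0.5,0,2],"rot":[0,0,0]},{"xyz":[0.5,0,2],"rot":[0,0,0]},{"xyz":[0.5,0,2],"rot":[0,0,0]}]'
```

```text
t: 18.88
ee_pos: [703.2, -102.3, 139.0]
orientation: [-0.279, -2.777, -0.05]
ft_force: [0.4, 0.5, -1.9]
width: 14.2
grasp_force: 30.0
t: 19.13
ee_pos: [702.9, -102.4, 138.3]
orientation: [-0.28, -2.779, -0.05]
ft_force: [1.6, -0.8, 2.9]
width: 13.8
grasp_force: 30.0
t: 19.38
ee_pos: [702.7, -102.4, 138.2]
orientation: [-0.28, -2.782, -0.049]
ft_force: [1.4, -1.2, 9.6]
width: 13.6
grasp_force: 30.0
```

The bed is touched at about 10 N. I'll slide it gently down the slope to the fixed jaw.

```bash
python3 -m inch '[{"xyz":[0,0,0.5],"rot":[0,0,0]},{"xyz":[-2,0,1],"rot":[0,0,0]},{"xyz":[-4,0,1.5],"rot":[0,0,0]},{"xyz":[-4,0,1.5],"rot":[0,0,0]},{"xyz":[-4,0,1.5],"rot":[0,0,0]}]' && python3 -m inch '[{"xyz":[-1,0,0.3],"rot":[0,0,0]},{"xyz":[-2,0,0.5],"rot":[0,0,0]},{"xyz":[-2,0,0.5],"rot":[0,0,0]},{"xyz":[-2,0,0.5],"rot":[0,0,0]}]' && python3 -m inch '[{"xyz":[-1,0,0.3],"rot":[0,0,0]},{"xyz":[-2,0,0.5],"rot":[0,0,0]},{"xyz":[-2,0,0.5],"rot":[0,0,0]},{"xyz":[-2,0,0.5],"rot":[0,0,0]}]';  python3 - <<'E'
from vise import *
o=ctrl.get_obs();print((J.T@(o['ee_pos']-F)).round(1),(J.T@o['ft_force']).round(1))
E
```

```text
t: 19.8
ee_pos: [705.6, -103.6, 136.2]
orientation: [-0.28, -2.781, -0.048]
ft_force: [0.5, -2.7, 13.6]
width: 13.5
grasp_force: 30.0
t: 20.13
ee_pos: [706.3, -103.5, 136.1]
orientation: [-0.28, -2.779, -0.049]
ft_force: [-3.4, -2.2, 18.1]
width: 13.8
grasp_force: 30.0
t: 20.47
ee_pos: [707.5, -103.7, 135.8]
orientation: [-0.28, -2.778, -0.049]
ft_force: [-6.0, -0.9, 24.4]
width: 13.9
grasp_force: 30.0
[-31.3  -0.2  44.8] [-18.6  -2.1  16.7]
```

It's bearing on the fixed jaw, so I'll release, back off along the tool axis and look.

```bash
python3 -m inch '[{"xyz":[1,0,-0.7],"rot":[0,0,0]},{"xyz":[1,0,-0.7],"rot":[0,0,0]},{"xyz":[1,0,-0.7],"rot":[0,0,0]},{"xyz":[1,0,-0.7],"rot":[0,0,0]},{"xyz":[1,0,-0.7],"rot":[0,0,0]},{"xyz":[1,0,-0.7],"rot":[0,0,0]},{"xyz":[1,0,-0.7],"rot":[0,0,0]},{"xyz":[1,0,-30],"rot":[0,0,0]},{"xyz":[1,0,-65],"rot":[0,0,0]},{"xyz":[10,0,-100],"rot":[0,0,0]},{"xyz":[20,0,-135],"rot":[0,0,0]},{"xyz":[20,0,-135],"rot":[0,0,0]}]' 0 && python3 -m inch '[{"xyz":[0,0,0],"rot":[0,-0.12,0]},{"xyz":[20,0,0],"rot":[0,-0.24,0]},{"xyz":[40,0,0],"rot":[0,-0.35,0]},{"xyz":[60,0,0],"rot":[0,-0.35,0]},{"xyz":[60,0,0],"rot":[0,-0.35,0]},{"xyz":[60,0,0],"rot":[0,-0.35,0]}]'
python3 - <<'E'
from vise import *
import pickle
s=[]
for n in("wrist","scene","side"):
    m=ctrl.camera_model(n);im=ctrl.get_image(n);pickle.dump((m,im),open(n[0]+"8.pkl","wb"));s.append(im)
b=cv2.resize(s[0][:,:,::-1],None,fx=1,fy=1)
c_=cv2.resize(s[2][160:220,245:317,::-1],None,fx=4,fy=4,interpolation=cv2.INTER_CUBIC)
d_=cv2.resize(s[1][175:260,205:277,::-1],None,fx=4,fy=4,interpolation=cv2.INTER_CUBIC)
O=np.zeros((600,800,3),np.uint8);O[:384,:512]=b;O[:240,512:]=c_;O[250:590,512:]=d_
cv2.imwrite("pics/p8.png",O);print(ctrl.get_obs()['qpos'].round(2))
E
```

```text
t: 21.47
ee_pos: [738.2, -109.3, 272.8]
orientation: [-0.28, -2.79, -0.049]
ft_force: [-0.1, 0.0, 2.3]
width: 87.0
grasp_force: 0.0
t: 21.97
ee_pos: [679.1, -97.4, 286.2]
orientation: [0.314, 3.126, 0.0]
ft_force: [0.7, 0.3, 0.3]
width: 87.6
grasp_force: 0.0
[-0.16  0.44  1.4   0.    1.3  -1.53]
```

View pics/p8.png

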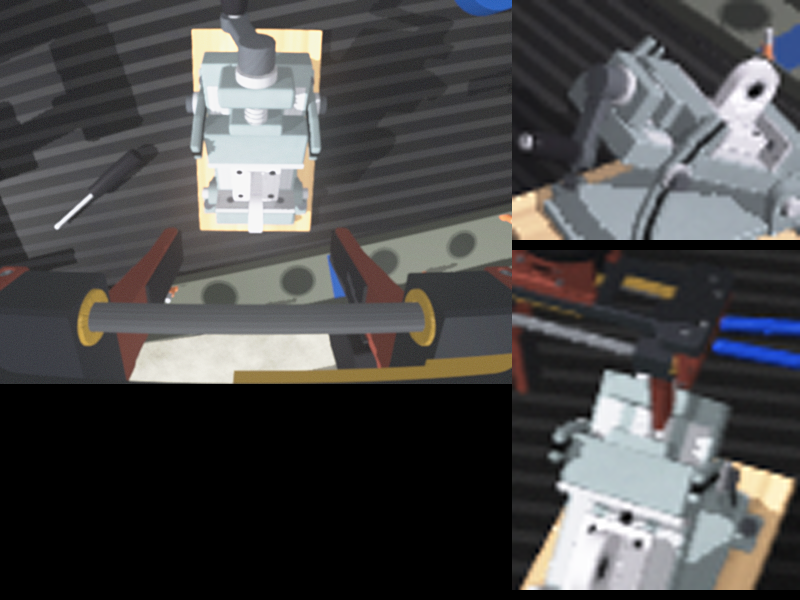

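The bracket stands flat in the vise, square and centred, lug in line with the screw. The crank hangs down and slightly to the -y side (arm at (235,15), hub at (255,60)). Now the handle position.

```bash
cat >> vise.py <<'E'
Q0=F+J@[-229,0,21]   # handle circle centre
def knob(phi): return Q0+65*(np.cos(phi)*zj-np.sin(phi)*yj)   # phi grows clockwise seen from handle end: up -> -y ; bottom=pi
E
python3 - <<'E'
from vise import *
import pickle
np.set_printoptions(precision=1,suppress=True)
tip=np.array([474.6,-76.6,198.6]);q=J.T@(tip-Q0);print("tip rel circle",q,np.hypot(q[1],q[2]))
m,im=pickle.load(open("w8.pkl","rb"))
print("hub px obs 255,75:",proj(m,F+J@[-195,0,21]))
phi=np.arctan2(-q[1],q[2]);print(phi,knob(phi),knob(phi)-26*xj)
o=ctrl.get_obs();K=knob(phi)
# hover for view: TCP over knob, 130 above
print(rel(o,K+[0,0,110],lean(-11.5,0)))
for k in(s8:=["scene","side"]):
    mm=pickle.load(open(k[0]+"8.pkl","rb"))[0];print(k,proj(mm,knob(phi)-26*xj))
E
```

```text
tip rel circle [-29.7 -20.1 -58.8] 62.16640988214966
hub px obs 255,75: [255.   55.7]
2.8126690521002264 [496.7 -82.  179.4] [475.9 -77.8 194.3]
([183.2, -21.2, -4.8], [0.0, -0.002, 0.0])
scene [248.5 196. ]
side [248.5 196. ]
```

```bash
python3 -m inch '[{"xyz":[40,-5,-20],"rot":[0,0,0]},{"xyz":[80,-10,-20],"rot":[0,0,0]},{"xyz":[120,-15,-20],"rot":[0,0,0]},{"xyz":[155,-21,-10],"rot":[0,0,0]},{"xyz":[187,-21,-5],"rot":[0,0,0]},{"xyz":[187,-21,-5],"rot":[0,0,0]},{"xyz":[187,-21,-5],"rot":[0,0,0]},{"xyz":[187,-21,-5],"rot":[0,0,0]}]'
python3 - <<'E'
from vise import *
import pickle
m=ctrl.camera_model("wrist");im=ctrl.get_image("wrist");pickle.dump((m,im),open("w9.pkl","wb"))
phi=2.81;K=knob(phi);print("pred tip",proj(m,K-26*xj),"mid",proj(m,K),"inner",proj(m,K+26*xj))
p=proj(m,K-28*xj).astype(int);g=cv2.cvtColor(im,cv2.COLOR_RGB2GRAY)
r0,c0=max(p[1]-35,0),p[0]-35;sub=g[r0:p[1]+35,c0:p[0]+35]
_,b=cv2.threshold(sub,150,255,cv2.THRESH_BINARY)
n,l,st,ce=cv2.connectedComponentsWithStats(b)
for i in range(1,n):
    if st[i,4]>8:print(st[i],ce[i]+[c0,r0])
o=ctrl.get_obs();print(rel(o,K-5*xj-[0,0,19],lean(-11.5,0)),o['qpos'].round(2))
for dy in(0,10,20):
    rr=int(proj(m,K)[1])+dy;print(rr,g[rr,int(proj(m,K)[0])-34:int(proj(m,K)[0])+36:2].tolist())
E
```

```text
t: 22.78
ee_pos: [493.9, -81.2, 290.4]
orientation: [-0.315, -3.126, -0.0]
ft_force: [0.1, -0.2, 0.3]
width: 87.7
grasp_force: 0.0
pred tip [255.11142131 172.77952474] mid [255.17860851 190.06931112] inner [255.23771442 205.201949  ]
[   0   23   70   47 2625] [253.6392381  179.85219048]
([1.3, -0.5, 127.0], [0.0, -0.0, 0.0]) [-0.19  0.14  1.8   0.    1.2  -1.56]
190 [245, 245, 245, 244, 244, 245, 244, 244, 244, 243, 243, 245, 229, 124, 123, 126, 127, 123, 120, 123, 119, 116, 115, 109, 145, 240, 244, 236, 232, 221, 231, 222, 210, 207, 212]
200 [238, 225, 214, 199, 204, 244, 244, 244, 243, 244, 244, 244, 244, 152, 120, 118, 122, 125, 119, 119, 116, 116, 112, 110, 165, 202, 199, 196, 197, 196, 201, 198, 200, 196, 196]
210 [213, 191, 206, 230, 224, 161, 174, 240, 244, 243, 243, 244, 235, 153, 132, 125, 121, 117, 115, 115, 114, 116, 131, 134, 213, 244, 243, 242, 242, 242, 242, 243, 243, 243, 242]
```

The handle reads at columns 247 to 268, about 2.5 mm towards +y of prediction. Lowering and gripping.

```bash
python3 -m inch '[{"xyz":[1,2,30],"rot":[0,0,0]},{"xyz":[1,2,60],"rot":[0,0,0]},{"xyz":[1,2,85],"rot":[0,0,0]},{"xyz":[1,2,107],"rot":[0,0,0]},{"xyz":[1,2,127],"rot":[0,0,0]},{"xyz":[1,2,127],"rot":[0,0,0]},{"xyz":[1,2,127],"rot":[0,0,0]}]' && python3 -m inch '[{"xyz":[0,0,0],"rot":[0,0,0]},{"xyz":[0,0,0],"rot":[0,0,0]},{"xyz":[0,0,0],"rot":[0,0,0]},{"xyz":[0,0,0],"rot":[0,0,0]},{"xyz":[0,0,0],"rot":[0,0,0]},{"xyz":[0,0,0],"rot":[0,0,0]},{"xyz":[0,0,0],"rot":[0,0,0]},{"xyz":[0,0,0],"rot":[0,0,0]},{"xyz":[0,0,0],"rot":[0,0,0]},{"xyz":[0,0,0],"rot":[0,0,0]}]' 255
python3 - <<'E'
from vise import *
np.set_printoptions(precision=1,suppress=True)
o=ctrl.get_obs();r=R.from_rotvec(o['orientation']);g=o['ee_pos']-19*r.as_matrix()[:,2];q=J.T@(g-Q0);print(q,np.hypot(q[1],q[2]),"phi",np.arctan2(-q[1],q[2]),o['ft_force'])
phi=np.arctan2(-q[1],q[2])
print([(d,r.inv().apply(knob(phi+np.radians(d))-knob(phi)).round(0).astype(int).tolist()) for d in range(15,361,15)])
E
```

```text
t: 23.42
ee_pos: [492.0, -78.7, 162.3]
orientation: [-0.314, -3.122, -0.001]
ft_force: [-0.2, 0.5, -0.9]
width: 87.7
grasp_force: 0.0
t: 24.25
ee_pos: [491.2, -78.6, 163.1]
orientation: [-0.314, -3.124, -0.001]
ft_force: [1.2, 0.3, 0.4]
width: 24.6
grasp_force: 0.0
[ -6.5 -18.8 -62.8] 65.52225454451616 phi 2.851248806187313 [1.2 0.3 0.4]
[(15, [2, 17, 2]), (30, [1, 34, 1]), (45, [-3, 49, -4]), (60, [-9, 63, -12]), (75, [-16, 74, -23]), (90, [-25, 81, -36]), (105, [-35, 84, -50]), (120, [-44, 82, -63]), (135, [-53, 76, -76]), (150, [-61, 66, -88]), (165, [-67, 53, -96]), (180, [-71, 37, -102]), (195, [-73, 20, -104]), (210, [-72, 4, -103]), (225, [-68, -12, -98]), (240, [-63, -26, -90]), (255, [-55, -37, -79]), (270, [-46, -44, -66]), (285, [-37, -46, -53]), (300, [-27, -45, -39]), (315, [-18, -39, -26]), (330, [-10, -29, -14]), (345, [-4, -15, -6]), (360, [0, 0, 0])]
```

```bash
python3 -m inch '[{"xyz":[0,0,0],"rot":[0,0,0]},{"xyz":[0,0,0],"rot":[0,0,0]},{"xyz":[2,17,2],"rot":[0,0,0]},{"xyz":[1,34,1],"rot":[0,0,0]},{"xyz":[-3,49,-4],"rot":[0,0,0]},{"xyz":[-9,63,-12],"rot":[0,0,0]},{"xyz":[-16,74,-23],"rot":[0,0,0]},{"xyz":[-25,81,-36],"rot":[0,0,0]},{"xyz":[-25,81,-36],"rot":[0,0,0]},{"xyz":[-25,81,-36],"rot":[0,0,0]}]'
cat > cr.py <<'E'
from vise import *
o=ctrl.get_obs();r=R.from_rotvec(o['orientation']);g=o['ee_pos']-19*r.as_matrix()[:,2];q=J.T@(g-Q0);phi=np.arctan2(-q[1],q[2])
f=J.T@o['ft_force'];print(q.round(1),"rad",np.hypot(q[1],q[2]).round(1),"phi",round(np.degrees(phi)%360,1),"F jaw",f.round(1),"tang",round(f@[0,-np.cos(phi),-np.sin(phi)],1),"w",round(o['width'],1),round(o['grasp_force'],1))
T=lean(-11.5,0)
print([(d,(T.T@(knob(phi+np.radians(d))-knob(phi))).round(0).astype(int).tolist()) for d in range(15,361,15)])
E
python3 cr.py
```

```text
t: 25.08
ee_pos: [533.3, -3.2, 199.5]
orientation: [0.314, 3.125, 0.003]
ft_force: [4.8, 5.6, -1.7]
width: 23.3
grasp_force: 30.0
[ -5.9  63.5 -18. ] rad 66.0 phi 254.2 F jaw [3.9 6.4 0.7] tang 2.4 w 23.3 30.0
[(15, [-10, 2, -14]), (30, [-19, 0, -28]), (45, [-28, -6, -40]), (60, [-36, -16, -52]), (75, [-42, -29, -60]), (90, [-46, -45, -66]), (105, [-47, -62, -68]), (120, [-46, -78, -66]), (135, [-43, -94, -61]), (150, [-37, -108, -53]), (165, [-29, -118, -42]), (180, [-20, -125, -29]), (195, [-11, -128, -15]), (210, [-1, -126, -1]), (225, [8, -119, 11]), (240, [16, -109, 23]), (255, [22, -96, 31]), (270, [26, -80, 37]), (285, [27, -63, 39]), (300, [26, -47, 37]), (315, [22, -31, 32]), (330, [17, -17, 24]), (345, [9, -7, 13]), (360, [0, 0, 0])]
```

```bash
python3 -m inch '[{"xyz":[-10,2,-14],"rot":[0,0,0]},{"xyz":[-19,0,-28],"rot":[0,0,0]},{"xyz":[-28,-6,-40],"rot":[0,0,0]},{"xyz":[-36,-16,-52],"rot":[0,0,0]},{"xyz":[-42,-29,-60],"rot":[0,0,0]},{"xyz":[-46,-45,-66],"rot":[0,0,0]},{"xyz":[-47,-62,-68],"rot":[0,0,0]},{"xyz":[-46,-78,-66],"rot":[0,0,0]},{"xyz":[-43,-94,-61],"rot":[0,0,0]},{"xyz":[-37,-108,-53],"rot":[0,0,0]},{"xyz":[-29,-118,-42],"rot":[0,0,0]},{"xyz":[-20,-125,-29],"rot":[0,0,0]}]'
python3 cr.py
```

```text
t: 26.08
ee_pos: [525.9, -130.3, 227.2]
orientation: [-0.317, -3.124, -0.005]
ft_force: [4.5, 15.0, -1.7]
width: 23.2
grasp_force: 30.0
[ -7.  -62.5  15.2] rad 64.3 phi 76.4 F jaw [ 2.2 15.6 -0.6] tang -3.1 w 23.2 30.0
[(15, [10, -2, 14]), (30, [19, 1, 28]), (45, [28, 8, 40]), (60, [36, 18, 51]), (75, [42, 32, 59]), (90, [45, 48, 64]), (105, [46, 65, 66]), (120, [45, 81, 64]), (135, [41, 97, 58]), (150, [35, 110, 49]), (165, [27, 120, 38]), (180, [18, 126, 25]), (195, [8, 128, 11]), (210, [-2, 126, -2]), (225, [-11, 119, -15]), (240, [-18, 108, -26]), (255, [-24, 94, -34]), (270, [-27, 78, -39]), (285, [-28, 62, -41]), (300, [-27, 45, -39]), (315, [-23, 29, -33]), (330, [-17, 16, -24]), (345, [-9, 6, -13]), (360, [0, 0, 0])]
```

```bash
python3 -m inch '[{"xyz":[10,0,14],"rot":[0,0,0]},{"xyz":[19,3,28],"rot":[0,0,0]},{"xyz":[28,10,40],"rot":[0,0,0]},{"xyz":[36,20,51],"rot":[0,0,0]},{"xyz":[42,34,59],"rot":[0,0,0]},{"xyz":[45,50,64],"rot":[0,0,0]},{"xyz":[46,67,66],"rot":[0,0,0]},{"xyz":[45,83,64],"rot":[0,0,0]},{"xyz":[41,99,58],"rot":[0,0,0]},{"xyz":[35,112,49],"rot":[0,0,0]},{"xyz":[27,122,38],"rot":[0,0,0]},{"xyz":[18,128,25],"rot":[0,0,0]}]'
python3 cr.py
```

```text
t: 27.08
ee_pos: [534.6, -2.6, 201.7]
orientation: [-0.313, -3.124, 0.004]
ft_force: [7.7, -13.2, -10.2]
width: 23.5
grasp_force: 30.1
[ -6.3  64.4 -15.5] rad 66.2 phi 256.5 F jaw [ 14.1 -11.4  -2.5] tang -5.1 w 23.5 30.1
[(15, [-10, 2, -14]), (30, [-19, -1, -28]), (45, [-28, -8, -40]), (60, [-36, -18, -51]), (75, [-41, -32, -59]), (90, [-45, -48, -64]), (105, [-46, -65, -66]), (120, [-44, -82, -63]), (135, [-40, -97, -58]), (150, [-34, -110, -49]), (165, [-26, -120, -38]), (180, [-17, -126, -25]), (195, [-8, -128, -11]), (210, [2, -126, 3]), (225, [11, -119, 15]), (240, [18, -108, 26]), (255, [24, -94, 34]), (270, [28, -78, 39]), (285, [29, -62, 41]), (300, [27, -45, 39]), (315, [23, -29, 33]), (330, [17, -16, 24]), (345, [9, -6, 13]), (360, [0, 0, 0])]
```

```bash
python3 -m inch '[{"xyz":[-10,1,-14],"rot":[0,0,0]},{"xyz":[-19,-2,-28],"rot":[0,0,0]},{"xyz":[-28,-9,-40],"rot":[0,0,0]},{"xyz":[-36,-19,-51],"rot":[0,0,0]},{"xyz":[-41,-33,-59],"rot":[0,0,0]},{"xyz":[-45,-49,-64],"rot":[0,0,0]},{"xyz":[-46,-66,-66],"rot":[0,0,0]},{"xyz":[-44,-83,-63],"rot":[0,0,0]},{"xyz":[-40,-98,-58],"rot":[0,0,0]},{"xyz":[-34,-111,-49],"rot":[0,0,0]},{"xyz":[-26,-121,-38],"rot":[0,0,0]},{"xyz":[-17,-127,-25],"rot":[0,0,0]}]'
python3 cr.py
```

```text
t: 28.08
ee_pos: [528.7, -129.5, 230.3]
orientation: [0.316, 3.119, 0.004]
ft_force: [4.9, 10.5, 20.4]
width: 23.0
grasp_force: 30.0
[ -6.8 -61.2  19.1] rad 64.1 phi 72.7 F jaw [-9.5 11.3 18.2] tang -20.8 w 23.0 30.0
[(15, [10, -3, 14]), (30, [19, -1, 28]), (45, [28, 5, 41]), (60, [36, 14, 52]), (75, [43, 27, 61]), (90, [47, 43, 67]), (105, [48, 59, 69]), (120, [47, 76, 68]), (135, [44, 92, 63]), (150, [38, 106, 55]), (165, [31, 117, 44]), (180, [22, 124, 32]), (195, [13, 127, 18]), (210, [3, 125, 4]), (225, [-6, 120, -9]), (240, [-14, 110, -20]), (255, [-20, 97, -29]), (270, [-25, 81, -35]), (285, [-26, 65, -37]), (300, [-25, 48, -36]), (315, [-22, 32, -31]), (330, [-16, 18, -23]), (345, [-9, 7, -13]), (360, [0, 0, 0])]
```

```bash
python3 -m inch '[{"xyz":[0,0,0],"rot":[0,0,0]},{"xyz":[0,0,0],"rot":[0,0,0]},{"xyz":[0,0,0],"rot":[0,0,0]}]'; python3 cr.py | head -1
python3 - <<'E'
from vise import *
import pickle
# moving jaw/bracket gap in side view: compare with open state
for n in("side",):
    a=pickle.load(open("d8.pkl","rb"))[1] if False else pickle.load(open("s8.pkl","rb"))[1]
    b=ctrl.get_image(n);m=ctrl.camera_model(n)
    for nm,X in dict(fixtop=F+J@[0,-50,34],nearbase=F+J@[-64,-28,18],movtop80=F+J@[-80,-50,34],movtop64=F+J@[-64,-50,34]).items():print(nm,proj(m,X).round(1))
    for t in (30,):
        A=proj(m,F+J@[-100,-48,34]);B=proj(m,F+J@[-40,-48,34])
        for im in(a,b):
            print([int(cv2.getRectSubPix(im,(1,1),tuple(map(float,A+(B-A)*k/30)))[0,0,1]) for k in range(31)])
E
```

```text
t: 28.33
ee_pos: [528.0, -129.6, 229.6]
orientation: [0.316, 3.121, 0.002]
ft_force: [4.7, 4.2, 9.1]
width: 23.1
grasp_force: 30.0
[ -6.9 -61.4  18.1] rad 64.0 phi 73.6 F jaw [-2.1  5.   9.7] tang -10.7 w 23.1 30.0
fixtop [314.  195.7]
nearbase [296.7 192.7]
movtop80 [299.5 192.2]
movtop64 [302.5 192.9]
[122, 90, 69, 62, 63, 92, 123, 150, 170, 185, 196, 208, 222, 229, 232, 235, 235, 236, 236, 235, 234, 233, 233, 232, 203, 178, 163, 165, 169, 183, 200]
[121, 90, 69, 61, 61, 88, 115, 138, 151, 162, 167, 171, 175, 185, 194, 201, 205, 211, 217, 221, 226, 229, 230, 231, 202, 177, 162, 164, 168, 182, 199]
```

```bash
python3 -m inch '[{"xyz":[5,-2,7],"rot":[0,0,0]},{"xyz":[10,-2,14],"rot":[0,0,0]},{"xyz":[10,-2,14],"rot":[0,0,0]},{"xyz":[10,-2,14],"rot":[0,0,0]}]'; python3 cr.py | head -1;  python3 -m inch '[{"xyz":[5,1,7],"rot":[0,0,0]},{"xyz":[9,2,14],"rot":[0,0,0]},{"xyz":[9,2,14],"rot":[0,0,0]},{"xyz":[9,2,14],"rot":[0,0,0]}]'; python3 cr.py
```

```text
t: 28.72
ee_pos: [518.7, -130.5, 216.8]
orientation: [0.315, 3.118, -0.001]
ft_force: [4.4, 0.6, 14.6]
width: 23.3
grasp_force: 30.1
[ -6.9 -64.1   2.5] rad 64.2 phi 87.7 F jaw [-5.   1.5 14.3] tang -14.4 w 23.3 30.1
t: 29.05
ee_pos: [509.9, -127.6, 203.4]
orientation: [0.315, 3.119, -0.003]
ft_force: [0.0, -2.7, 21.8]
width: 23.4
grasp_force: 30.1
[ -6.7 -63.  -13.8] rad 64.5 phi 102.3 F jaw [-12.1  -2.6  18.2] tang -18.3 w 23.4 30.1
[(15, [9, 6, 13]), (30, [17, 15, 24]), (45, [23, 28, 33]), (60, [28, 44, 39]), (75, [29, 60, 42]), (90, [28, 77, 41]), (105, [25, 93, 36]), (120, [20, 107, 28]), (135, [12, 118, 17]), (150, [3, 125, 5]), (165, [-6, 128, -9]), (180, [-16, 127, -23]), (195, [-25, 121, -36]), (210, [-33, 112, -47]), (225, [-39, 99, -56]), (240, [-43, 83, -62]), (255, [-45, 67, -65]), (270, [-44, 50, -63]), (285, [-41, 34, -59]), (300, [-36, 20, -51]), (315, [-28, 9, -40]), (330, [-19, 2, -28]), (345, [-10, -1, -14]), (360, [0, 0, 0])]
```

```bash
python3 -m inch '[{"xyz":[3,2,5],"rot":[0,0,0]},{"xyz":[6,3.5,9],"rot":[0,0,0]},{"xyz":[6,3.5,9],"rot":[0,0,0]},{"xyz":[6,3.5,9],"rot":[0,0,0]}]'; python3 cr.py | head -1
```

```text
t: 29.38
ee_pos: [504.9, -123.7, 195.0]
orientation: [0.314, 3.119, -0.005]
ft_force: [-2.2, -5.9, 27.0]
width: 23.5
grasp_force: 30.1
[ -6.6 -60.1 -23.9] rad 64.7 phi 111.7 F jaw [-16.3  -6.3  21.5] tang -22.3 w 23.5 30.1
```

Clamped about 60° past contact, with 22 N at the handle. Releasing and withdrawing.

```bash
python3 -m inch '[{"xyz":[0,0,0],"rot":[0,0,0]},{"xyz":[0,0,0],"rot":[0,0,0]},{"xyz":[0,0,0],"rot":[0,0,0]},{"xyz":[0,0,0],"rot":[0,0,0]},{"xyz":[0,0,0],"rot":[0,0,0]},{"xyz":[0,0,0],"rot":[0,0,0]},{"xyz":[0,0,0],"rot":[0,0,0]},{"xyz":[3,0,-30],"rot":[0,0,0]},{"xyz":[6,0,-65],"rot":[0,0,0]},{"xyz":[10,0,-100],"rot":[0,0,0]},{"xyz":[10,0,-140],"rot":[0,0,0]},{"xyz":[10,0,-140],"rot":[0,0,0]}]' 0 && python3 -m inch '[{"xyz":[-35,0,-20],"rot":[0,0,0]},{"xyz":[-70,0,-20],"rot":[0,0,0]},{"xyz":[-105,0,-20],"rot":[0,0,0]},{"xyz":[-140,0,-20],"rot":[0,0,0]},{"xyz":[-170,0,-20],"rot":[0,0,0]},{"xyz":[-170,0,-20],"rot":[0,0,0]},{"xyz":[-170,0,-20],"rot":[0,0,0]}]'
python3 - <<'E'
from vise import *
m=ctrl.camera_model("wrist");im=ctrl.get_image("wrist");cv2.imwrite("pics/final.png",im[:,:,::-1])
P=lambda *a:proj(m,F+J@list(a)).round(0).astype(int).tolist()
print("fixtop",P(0,-40,34),"base near top if clamped",P(-64,-20,18),"mov top at 64",P(-64,-40,34),"at 80",P(-80,-40,34))
for y in(-40,-20,40):
    A,B=np.array(P(-110,y,34)),np.array(P(10,y,34))
    print(y,[int(cv2.getRectSubPix(im,(1,1),tuple(map(float,A+(B-A)*k/40)))[0,0,1]) for k in range(41)])
E
```

```text
t: 30.38
ee_pos: [495.9, -120.0, 338.7]
orientation: [0.313, 3.116, -0.002]
ft_force: [1.3, 0.2, 1.0]
width: 87.9
grasp_force: 0.0
t: 30.97
ee_pos: [659.6, -153.0, 348.9]
orientation: [-0.314, -3.122, -0.001]
ft_force: [-0.4, 0.2, -0.5]
width: 87.6
grasp_force: 0.0
fixtop [268, 202] base near top if clamped [284, 163] mov top at 64 [269, 172] at 80 [270, 163]
-40 [178, 203, 213, 221, 225, 224, 223, 223, 225, 226, 225, 227, 226, 227, 235, 244, 245, 245, 244, 245, 245, 245, 245, 245, 245, 223, 190, 191, 189, 185, 176, 176, 185, 189, 189, 192, 230, 242, 232, 224, 224]
-20 [217, 222, 223, 224, 225, 225, 224, 223, 225, 225, 225, 224, 226, 227, 232, 243, 246, 247, 247, 247, 247, 247, 247, 247, 247, 247, 248, 244, 164, 159, 240, 235, 195, 188, 185, 193, 226, 242, 235, 224, 226]
40 [208, 218, 221, 219, 220, 221, 221, 223, 223, 224, 223, 223, 223, 223, 227, 241, 246, 228, 193, 191, 174, 140, 133, 136, 138, 144, 151, 157, 156, 159, 157, 158, 157, 158, 157, 158, 191, 241, 239, 225, 225]
```

Profiles show the moving jaw's plate right up against the base with no gap, and the effort climbed steadily, so it is clamped. Handing in.

```bash
python3 -c "
from workcell import ctrl
print(ctrl.close_job())"
```

```text
the job is handed in; nothing more can be done
None
```

The bracket is clamped in the tilted vise, base on the bed with its lug in line with the screw; the handle was cranked about 60° past contact (22 N) and released, and the job was handed in at about 31 s. A first try at placing caught the fixed jaw's top, so I set the bracket back on the bench and regrasped it.

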